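Load the splicer tray in reverse order and clip in the order tag

TASK

Move the three films from the grey metal drop-off rack into the three pockets of the white loading tray in reverse order, counted from the order tag and the clip: the film nearest the tag goes into the pocket farthest from the clip, the middle one into the middle pocket, and the film farthest from the tag into the pocket next to the clip, each standing upright on the pocket floor and none ever tipped over. Only when all three are in, take the white order tag and press its thin edge fully home into the sprung clip on the tray, then let go.

Things in the scene. Friction and masses are not known exactly. Their poses are not given: they have to be found in the camera images.
- cartridge: Small film cartridge: upright cylinder 25 mm in diameter, 43 mm tall, with a thin 11 mm spool nub on top to 49 mm; yellow middle, a little dark lip down one side. Stands upright in its holder; origin at the centre of its underside, z up. Grasp it from above across the row, fingertips at least 12 mm above its underside to clear the walls. About 25 g.
- roll: Tall film roll on a spool: upright cylinder 25 mm in diameter and 63 mm tall, paper-wrapped, a thin flat black flange at each end; the tallest of the three. Stands upright in its holder; origin at the centre of its underside, z up. Grasp it from above across the row, fingertips at least 12 mm above its underside to clear the walls. About 30 g.
- can: Film can: upright black tub 31 mm in diameter with a 33 mm grey lid (the top 8 mm), 52 mm tall; the thickest of the three. Stands upright in its holder; origin at the centre of its underside, z up. Grasp it from above across the row, fingertips at least 12 mm above its underside to clear the walls. About 30 g.
- holder_cartridge: Holder, light wooden open square cup 50 x 50 x 13 mm, fixed in the row of the grey metal rack. Origin: centre of its underside; x across the row, y along it. Walls 5 mm, inside 40 x 40 mm, floor 5 mm above the origin. At the start it holds the small cartridge; its distance from the tag stand (62, 124 or 186 mm) tells that film's place in the row.
- holder_roll: Holder, light wooden open square cup 50 x 50 x 13 mm, fixed in the row of the grey metal rack. Origin: centre of its underside; x across the row, y along it. Walls 5 mm, inside 40 x 40 mm, floor 5 mm above the origin. At the start it holds the tall roll; its distance from the tag stand (62, 124 or 186 mm) tells that film's place in the row.
- holder_can: Holder, light wooden open square cup 50 x 50 x 13 mm, fixed in the row of the grey metal rack. Origin: centre of its underside; x across the row, y along it. Walls 5 mm, inside 40 x 40 mm, floor 5 mm above the origin. At the start it holds the can; its distance from the tag stand (62, 124 or 186 mm) tells that film's place in the row.
- tag: White rigid order tag standing on its thin edge: blade 4 mm thick (x), 36 mm wide (y), 32 mm tall, rounded lower edge; above it a grip 10 mm thick, 36 mm wide, 28 mm tall; 60 mm in all. Origin: middle of the blade's lower edge, z up. Pinch the grip across its thickness (x), fingertips at least 29 mm above the lower edge. About 40 g.
- tag_stand: Aluminium stand at one end of the rack's row (either end; a low plain block is at the other) in which the tag waits: 40 x 48 mm, two walls along y up to 22 mm above its origin, a 5.6 mm slot between them whose floor is 5 mm above the origin. Origin: centre of its underside; x across the row, y along. Lift the tag straight up out of it.
- tray: White loading tray, 70 mm (x) by 320 mm (y), fixed; origin: centre of its underside, on the table. Three square pockets along y, centred at y = -62, 0 and +62 mm, each 46 x 46 mm inside, floor 6 mm and wall tops 14 mm above the origin. One end (y = +124 or -124 mm) carries the clip, the other a low plain block.
- clip: Sprung steel edge clip at either end of the tray. Origin: centre of its underside; x across the row, y along. Two jaws, 44 mm long in y, 2 mm apart closed, part along x (up to 8 mm each, about 2 N each). Flared mouth 15 mm wide, 31 mm above the origin; straight faces 6 to 18 mm. The tag's blade (wide face along y) goes straight down to the floor, 5 mm above the origin; takes 3 to 12 N.
Things that resemble listed ones, but are neither listed nor needed, are in the scene too. Leave any orange or pink look-alike of the cartridge alone. What is shaped like the tag but yellow is not meant.

How it is judged:
By the outcome, as a careful person would: the job done as asked, in the order asked, and still so for the second after the job is handed in, with the robot touching nothing.
It also fails if it takes over 112 s, if anything falls off the work surface, if the arm or the gripper's body presses on something with over 40 N, if the wrist force passes 120 N, or if a joint passes its speed limit or range.

ROBOT

A 6-joint arm with a two-finger parallel gripper is mounted at the origin on the work surface. World frame = base frame: x ahead of the robot, y to its left, z up, the work surface at z = 0. Lengths are in m, angles in degrees, forces in N, time in s.
With the tool pointing down it reaches from about 0.35 to 0.875 m from the base axis. Payload 4.2 kg.
Tool frame: the origin (TCP) lies midway between the tips of the shut fingers; the grasp point (between the pads) lies 19 mm behind it (r.pinch_z is the distance from the TCP to the grasp point, in m); z points along the fingers, y is the line along which they close (so a half turn about z gives the same grasp; the last joint's range is limited). The gripper opens to 87 mm and grips with 3 to 60 N. Pads are 19 mm wide; open, the fingers measure 117 mm over their backs; the gripper's body (75 mm by 190 mm) begins 51 mm behind the grasp point.
Start: joints at [-58.923, 22.042, 0.453, 0, -68.411, -14.817], TCP at [0.175, -0.6, 0.223] pointing down, gripper open.
Joint ranges: [-179.83, 179.83], [-69.29, 118.12], [-61.27, 80.66], [-181.25, 117.63], [-171.15, -9.14], [-177.46, 177.46]. Speed limits (degrees/s): [159.86, 159.86, 180, 180, 180, 180].

INTERFACE

Orientations are given as a 3x3 rotation matrix whose columns are the frame's x, y, z axes.
In Python, from station import r, imaging, models gives the robot as it stands. The module is installed in compiled form; this text tells all that it offers.
- The arm moves only by the tool apply_moves, never from a script. Its argument "moves" is a list of rows, each a list of 2 entries, a list of its own where there are three numbers: the shift along the tool's x, y, z in m, then the turn about the tool's z in degrees. A call has 1 to 5 rows; each row shifts and turns the commanded pose from where the row before left it, along the tool's axes as they then stand; what a row does not reach is not made up. A row lasts 1/12 s, in which the tool goes at most 41.7 mm and 7.16 degrees, less where a joint would pass 70% of its speed; a pose out of reach is approached as far as the arm can. A call is refused whole if a number of a shift passes 0.0417 or a number of a turn 7.16, either way. A call with a gripper value outside its range is refused whole. "hand" is the finger opening in m, from 0 to 0.087, set as the call begins (left out, the last holds). The fingers move at their own pace and stop on an object; the grip force is fixed at half the most. Time passes only in rows, so rows that do not move let the fingers close. It gives the time, the measured TCP pose, the force, the opening and the grip force at its end, in the units of the state.
- r.sense(): the state, without advancing time (a new reading comes with each control period).
- imaging.capture(name): name is "scene" or "side" or "wrist"; returns a dict with "frame" (400x640x3 uint8, blue, green, red), "intrinsics" (3x3 intrinsics, pixels), "dist" ([k1, k2, p1, p2, k3] as OpenCV has them; the pictures are not rectified), "eye" and "orientation" of the camera in the world. Camera axes: x right, y down, z forward; pixel columns grow to the right and rows downward; lengths in m; the calibration is good to about 2 mm. A picture is of the moment at which its call begins. There is no depth.
- r.finish_job(): hands the job in; it is judged then, once.
Trained networks look in a picture, given as the dict that the camera call returned (one of the last four; its "shot" number tells which), for a name from the list of things; names that differ only in an ending like _2 or _b are one class to them, and where a whole thing is asked for, a point or a joint stands for the part that bears it (a point fixed in the world has none). Each returns a list of dicts, best first, with "confidence" (0 to 1); they miss things now and then, are a little off and sometimes report something else, mostly with a low value. They report only what shows in the picture. A call takes as long as a camera call. They do not tell look-alikes from the thing itself.
- models.cut_out(picture, target): "region" (400x640 bool, what is visible of it) and "extent" ([left, top, width, height] as shares, 0 to 1, of the picture: columns of its width, rows of its height, round what is visible of it).
- models.place_of(picture, target): "at" ([column, row] as shares, 0 to 1, of the picture: columns of its width, rows of its height: a listed point, or the origin of a listed thing).
The state is a dict: "time_s": time; "joints": joint angles; "joint_velocities": joint speeds; "effort": joint torques, N m; "tcp_pos": TCP position; "ee_rot": TCP orientation; "wrist_force": force on the tool from outside, world axes, zero at the start; "moment": the same for the moment, N m; "gripper_width": opening from 0.0 (shut) to 1.0 (fully open); "gripper_force": force on a finger pad.
Only numpy, scipy, OpenCV 4.12 (cv2) and the standard library are available. Lean on these libraries where they do the work, as an engineer would, in place of code of your own. Each camera call takes 0.05 s, during which the arm holds its last target. There are 200 camera calls.

## Working session

There is one attempt and no reset: what is moved stays moved. The work goes in short steps, Python scripts to look and compute and a tool call to move; the robot and the scene stay as the last step left them, time stands still between calls to the robot, and variables do not carry over. Pictures are saved under pics/ and viewed, at most 18 in all, crops included, and the job is handed in when it is done.

Besides the shell and the picture viewer there is one more tool, called after "Call:" by a JSON object that holds its "op" and its "data", one argument or row to a line. apply_moves: Moves the arm, as the interface text tells. Its arguments: {"type":"object","properties":{"moves":{"type":"array"},"hand":{"type":"number"}},"required":["moves"]}

```bash
mkdir -p pics
python3 - <<'E'
from station import r, imaging, models
import cv2
for n in ("scene","side"):
    p=imaging.capture(n); cv2.imwrite(f"pics/{n}0.png",p["frame"])
    print(n,p["eye"],p["orientation"],p["intrinsics"],p["dist"])
    for t in ["cartridge","roll","can","tag","tag_stand","tray","clip","holder_cartridge","holder_roll","holder_can"]:
        print(t,[( [round(float(d["at"][0])*640,1),round(float(d["at"][1])*400,1)],round(d["confidence"],2)) for d in models.place_of(p,t)])
print(r.sense(), r.pinch_z)
E
```

```text
scene [1.0569177  0.06801125 0.63579568] [[-0.08098097  0.71371179 -0.69574245]
 [ 0.99668554  0.05256041 -0.06209133]
 [-0.00774681 -0.69846466 -0.71560262]] [[363.36773738   0.         320.81934595]
 [  0.         363.36773738 194.15496753]
 [  0.           0.           1.        ]] [-0.02880589  0.          0.          0.          0.        ]
cartridge [([256.4, 248.3], 0.76), ([249.4, 212.6], 0.7), ([260.4, 184.5], 0.44)]
roll [([199.8, 207.1], 0.6)]
can [([223.3, 211.8], 0.56)]
tag [([172.2, 205.5], 0.79), ([180.1, 182.8], 0.52)]
tag_stand [([175.8, 204.4], 0.81)]
tray [([414.9, 229.2], 0.83)]
clip [([364.5, 217.8], 0.73)]
holder_cartridge [([251.4, 212.4], 0.88)]
holder_roll [([199.7, 207.8], 0.73), ([416.8, 228.8], 0.18)]
holder_can [([220.3, 212.2], 0.6)]
side [ 0.11763875 -0.83528435  0.71100387] [[ 0.90300993 -0.25937134  0.34249025]
 [-0.42936167 -0.51721689  0.74036157]
 [-0.01488683 -0.81560603 -0.5784161 ]] [[465.07940367   0.         321.7928562 ]
 [  0.         465.07940367 195.8400527 ]
 [  0.           0.           1.        ]] [0.01138686 0.         0.         0.  
[... 503 characters left out ...]
, -1.48167980e+01]), 'joint_velocities': array([-0.09658448,  0.00107008,  0.05221099,  0.02925456,  0.028899  ,
       -0.03565915]), 'effort': array([-6.89195440e-04, -3.90479100e+01,  1.87622595e+01,  4.22451720e+00,
        1.54903054e-02, -2.34774615e-05]), 'tcp_pos': array([ 0.17502608, -0.59996332,  0.22254805]), 'ee_rot': array([[-9.60003474e-01, -2.79988088e-01,  2.53645200e-05],
       [-2.79988088e-01,  9.60003474e-01,  2.19051903e-05],
       [-3.04832196e-05,  1.39272954e-05, -9.99999999e-01]]), 'wrist_force': array([ 0.20807131,  0.04436933, -0.51650685]), 'moment': array([ 0.01786245, -0.0301825 , -0.01373393]), 'gripper_force': 0.0, 'gripper_width': 1.0011487075580106} 0.0187
```

View pics/scene0.png

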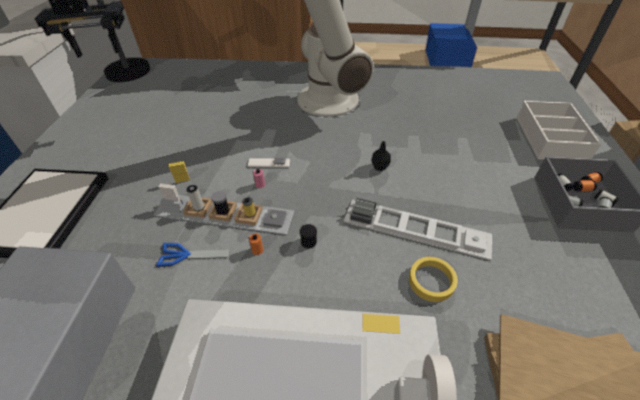

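View pics/side0.png

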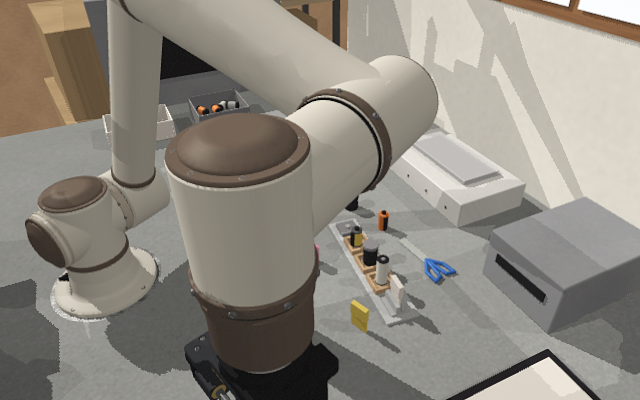

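The scene picture shows the rack row from left to right: white tag (172,200), roll (197,205), can (222,210), cartridge (250,212) and plain block (275,217). The tray's clip is at (363,210) and its plain end at (477,240).

Look-alikes to avoid:
- orange cartridge (256,245)
- pink cartridge (259,178)
- yellow tag (179,172)
- loose black can (308,236)

I choose the things standing in the rack.

```bash
cat > h.py <<'E'
import numpy as np, cv2
from station import r, imaging, models
def ray(p,uv):
    q=cv2.undistortPoints(np.array([[uv]],float),p["intrinsics"],np.array(p["dist"],float))[0,0]
    return np.array(p["orientation"])@np.array([q[0],q[1],1.])
def at_z(p,uv,z):
    d=ray(p,uv); e=np.array(p["eye"]); return e+d*(z-e[2])/d[2]
def proj(p,X):
    R=np.array(p["orientation"]); c=(np.atleast_2d(X)-p["eye"])@R
    return cv2.projectPoints(c,np.zeros(3),np.zeros(3),p["intrinsics"],np.array(p["dist"],float))[0][:,0]
def tri(ps,uvs):
    A=np.zeros((3,3));b=np.zeros(3)
    for p,uv in zip(ps,uvs):
        d=ray(p,uv);d/=np.linalg.norm(d);M=np.eye(3)-np.outer(d,d);A+=M;b+=M@p["eye"]
    return np.linalg.solve(A,b)
def best(p,t,n=1):
    return [(np.array(d["at"])*[640,400],d["confidence"]) for d in models.place_of(p,t)[:n]]
E
python3 - <<'E'
from h import *
p=imaging.capture("scene"); s=imaging.capture("side")
for t in ["roll","can","holder_roll","holder_can","holder_cartridge"]:
    print(t,tri([p,s],[best(p,t)[0][0],best(s,t)[0][0]]).round(3))
print("tag",tri([p,s],[[172.2,205.5],[397.9,299.8]]))
for t,uv in dict(stand=(175.8,204.4),hr=(199.7,207.8),hc=(220.3,212.2),hk=(251.4,212.4),block=(275,222)).items(): print(t,at_z(p,uv,0.01).round(3))
for t,uv in dict(tray=(414.9,229.2),clip=(364,218),block=(477,243)).items(): print(t,at_z(p,uv,0.0).round(3))
w=imaging.capture("wrist"); print(w["eye"],w["orientation"],w["intrinsics"])
big=cv2.resize(p["frame"][150:280,140:500],(792,286),interpolation=cv2.INTER_CUBIC); cv2.imwrite("pics/crop1.png",big)
E
```

```text
roll [ 0.508 -0.268  0.012]
can [ 0.515 -0.208  0.017]
holder_roll [ 0.51  -0.265  0.004]
holder_can [ 0.52  -0.209 -0.   ]
holder_cartridge [ 0.521 -0.154  0.011]
tag [ 0.51350787 -0.32943761  0.01360288]
stand [ 0.507 -0.325  0.01 ]
hr [ 0.514 -0.265  0.01 ]
hc [ 0.524 -0.213  0.01 ]
hk [ 0.519 -0.141  0.01 ]
block [ 0.543 -0.082  0.01 ]
tray [0.532 0.231 0.   ]
clip [0.508 0.118 0.   ]
block [0.561 0.362 0.   ]
[ 0.10341422 -0.62139632  0.38543769] [[-2.78888684e-01  9.24552253e-01  2.59661769e-01]
 [ 9.60323306e-01  2.68640852e-01  7.49082116e-02]
 [-4.99202861e-04  2.70250301e-01 -9.62789970e-01]] [[349.32959098   0.         315.84866016]
 [  0.         349.32959098 197.71230526]
 [  0.           0.           1.        ]]
```

View pics/crop1.png

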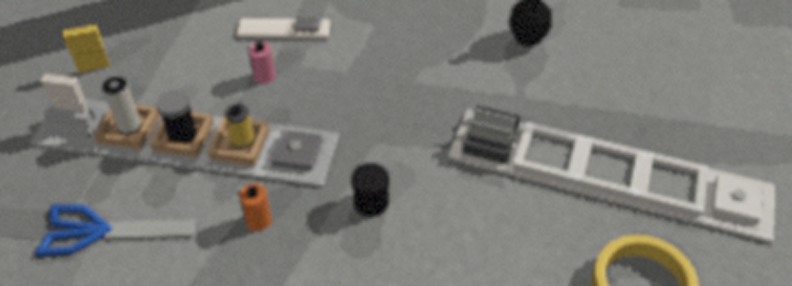

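The crop confirms the choice: roll next to the tag, can in the middle, cartridge farthest, all in wooden cups. The pink and orange ones and the loose black can stand outside. I'll move above the rack for a wrist look.

Call:
{"op": "apply_moves", "data": {
  "moves": [
    [[-0.033,0.02,0],0],
    [[-0.033,0.02,0],0],
    [[-0.033,0.02,0],0],
    [[-0.033,0.02,0],0],
    [[-0.033,0.02,0],0]
  ],
  "hand": 0.087
}}

```text
time_s: 2.17
tcp_pos: [0.3062, -0.4564, 0.2227]
ee_rot: [[-0.96, -0.28, 0.0], [-0.28, 0.96, -0.0], [-0.0, -0.0, -1.0]]
wrist_force: [0.2, -0.6, 1.3]
gripper_width: 1.002
gripper_force: 0.0
```

Call:
{"op": "apply_moves", "data": {
  "moves": [
    [[-0.033,0.02,0],0],
    [[-0.033,0.02,0],0],
    [[-0.033,0.02,0],0],
    [[-0.033,0.02,0],0],
    [[-0.033,0.02,0],0]
  ]
}}

```text
time_s: 2.58
tcp_pos: [0.4369, -0.314, 0.2229]
ee_rot: [[-0.96, -0.28, 0.001], [-0.28, 0.96, -0.0], [-0.001, -0.0, -1.0]]
wrist_force: [0.6, -1.3, -0.5]
gripper_width: 0.999
gripper_force: 0.0
```

Call:
{"op": "apply_moves", "data": {
  "moves": [
    [[-0.033,0.02,0],0],
    [[-0.033,0.02,0],0],
    [[-0.033,0.02,0],0],
    [[0,0,0],-6.6],
    [[0,0,0],-6.6]
  ]
}}

```text
time_s: 3.0
tcp_pos: [0.5156, -0.2283, 0.2223]
ee_rot: [[-0.866, -0.5, -0.0], [-0.5, 0.866, 0.0], [0.0, 0.0, -1.0]]
wrist_force: [-1.4, 0.3, -0.4]
gripper_width: 0.997
gripper_force: 0.0
```

Call:
{"op": "apply_moves", "data": {
  "moves": [
    [[0,0,0],-6.6],
    [[0,0,0],-6.6],
    [[0,0,0],-6.6],
    [[0,0,0],-6.6],
    [[0,0,0],-6.6]
  ]
}}

```text
time_s: 3.42
tcp_pos: [0.5141, -0.2302, 0.2226]
ee_rot: [[-0.457, -0.889, 0.0], [-0.889, 0.457, -0.0], [-0.0, -0.0, -1.0]]
wrist_force: [0.2, -0.2, 0.3]
gripper_width: 0.999
gripper_force: 0.0
```

Call:
{"op": "apply_moves", "data": {
  "moves": [
    [[0,0,0],-6.6],
    [[0,0,0],-6.6],
    [[0,0,0],-6.6],
    [[0,0,0],0],
    [[0,0,0],0]
  ]
}}

```text
time_s: 3.83
tcp_pos: [0.5141, -0.2303, 0.2226]
ee_rot: [[-0.138, -0.99, 0.0], [-0.99, 0.138, 0.0], [-0.0, -0.0, -1.0]]
wrist_force: [0.3, 0.4, -0.8]
gripper_width: 1.002
gripper_force: 0.0
```

Run:
```python
from h import *
w=imaging.capture("wrist"); s=imaging.capture("side"); c=imaging.capture("scene")
cv2.imwrite("pics/w1.png",w["frame"]); cv2.imwrite("pics/s1.png",s["frame"][150:380,250:520])
for t in ["roll","can","cartridge","tag","tag_stand","holder_roll","holder_can","holder_cartridge"]:
    print(t,"W",[(a.round(1),round(k,2)) for a,k in best(w,t,3)],"S",[(a.round(1),round(k,2)) for a,k in best(s,t,3)])
    print("   at .008:",at_z(w,best(w,t)[0][0],.008).round(4) if best(w,t) else None)
for t in ["tray","clip","tag_stand"]: print(t,"S",best(s,t),"C",best(c,t))
print(w["eye"])
```

```text
roll W [(array([311. , 136.3]), 0.55), (array([310.3,  72.2]), 0.33)] S [(array([377.9, 280.6]), 0.88)]
   at .008: [ 0.5137 -0.2677  0.008 ]
can W [(array([314.8, 192.9]), 0.74), (array([313.7, 138.6]), 0.44)] S [(array([367.8, 259.5]), 0.63)]
   at .008: [ 0.5184 -0.2051  0.008 ]
cartridge W [(array([406.8, 231.3]), 0.87), (array([319.6, 244.3]), 0.73), (array([246.8, 277.7]), 0.55)] S [(array([313.1, 260.5]), 0.79), (array([383.2, 224.7]), 0.74), (array([356.8, 246.5]), 0.65)]
   at .008: [ 0.4197 -0.145   0.008 ]
tag W [(array([393.8,  48.1]), 0.87), (array([312. ,  71.7]), 0.56)] S [(array([355.3, 330.8]), 0.75), (array([395.6, 304. ]), 0.5), (array([378.7, 280.9]), 0.43)]
   at .008: [ 0.4189 -0.343   0.008 ]
tag_stand W [(array([306. ,  71.4]), 0.98)] S [(array([395.8, 306.1]), 0.82)]
   at .008: [ 0.5094 -0.3334  0.008 ]
holder_roll W [(array([312.1, 132.4]), 0.68)] S [(array([380.2, 282.8]), 0.72)]
   at .008: [ 0.5119 -0.2717  0.008 ]
holder_can W [(array([315. , 188.9]), 0.9)] S []
   at .008: [ 0.5175 -0.2097  0.008 ]
holder_cartridge W [(array([315.1, 236.8]), 0.95)] S [(array([356.3, 247.1]), 0.6)]
   at .008: [ 0.5254 -0.153   0.008 ]
tray S [(array([297.024, 168.32 ]), 0.81)] C [(array([414.784, 227.48 ]), 0.78)]
clip S [(array([301.376, 188.52 ]), 0.66)] C [(array([363.328, 217.32 ]), 0.86)]
tag_stand S [(array([395.776, 306.12 ]), 0.82)] C [(array([175.168, 203.92 ]), 0.87)]
[ 0.50326186 -0.30422178  0.38549316]
```

View pics/w1.png

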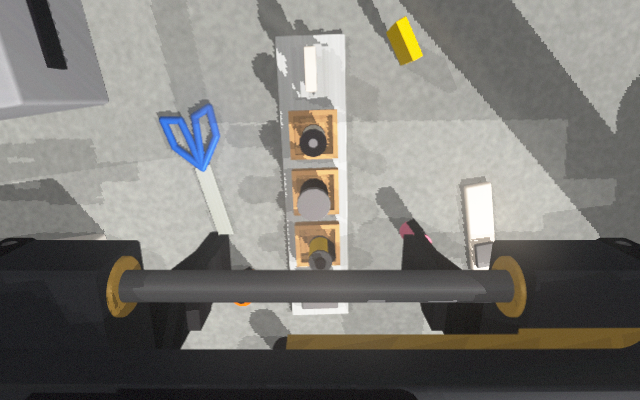

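The wrist view, looking down, shows tag (310,70), roll top (313,144), can lid (314,195) and cartridge (320,255), all centred in their cups. Next I fit the rack and tray poses.

Run:
```python
from h import *
from scipy.optimize import least_squares
w=imaging.capture("wrist"); s=imaging.capture("side"); c=imaging.capture("scene")
off=dict(tag_stand=0,holder_roll=62,holder_can=124,holder_cartridge=186)
obs=[]
for p,nm,wt in ((w,"w",1),(c,"c",.5),(s,"s",.5)):
    for t in off:
        b=best(p,t)
        if b and b[0][1]>.5 and not(nm=="w" and t=="holder_cartridge"): obs.append((p,nm,wt,t,b[0][0]))
def P(v,t): return np.array([v[0]+np.sin(v[2])*off[t]/1e3,v[1]+np.cos(v[2])*off[t]/1e3,v[3]])
f=lambda v:np.concatenate([wt*(proj(p,P(v,t))[0]-uv) for p,nm,wt,t,uv in obs])
o=least_squares(f,[.51,-.33,.13,.008],loss="soft_l1"); v=o.x
print("rack",v[:2].round(4),np.degrees(v[2]).round(2),v[3].round(4))
for (p,nm,wt,t,uv) in obs: print(nm,t,(proj(p,P(v,t))[0]-uv).round(1))
for t in off: print(t,P(v,t).round(4))
# film tops by mask in wrist
for t,H in (("roll",.063),("can",.052),("tag",.06)):
    for d in models.cut_out(w,t)[:2]:
        m=d["region"]; ys,xs=np.nonzero(m); print(t,round(d["confidence"],2),xs.min(),xs.max(),ys.min(),ys.max(),xs.mean().round(1),ys.mean().round(1))
for t,o_,H in (("roll","holder_roll",.068),("can","holder_can",.057),("tag","tag_stand",.065)):
    print(t,"pred top px",proj(w,P(v,o_)+[0,0,H]).round(1))
```

```text
rack [ 0.5074 -0.3327] 3.54 0.006
w tag_stand [0.4 0. ]
w holder_roll [-0.2 -1.4]
w holder_can [0.2 0.7]
c tag_stand [-3.5  0.2]
c holder_roll [1.6 1.2]
c holder_can [0.9 1.1]
c holder_cartridge [ 1.9 -0.5]
s tag_stand [ 0.  -1.1]
s holder_roll [1.9 0.1]
tag_stand [ 0.5074 -0.3327  0.006 ]
holder_roll [ 0.5112 -0.2708  0.006 ]
holder_can [ 0.515  -0.2089  0.006 ]
holder_cartridge [ 0.5189 -0.147   0.006 ]
roll 0.9 299 326 125 155 312.7 140.4
can 0.96 296 330 178 220 312.9 199.5
tag 0.93 303 316 46 91 310.0 68.2
tag 0.69 386 422 17 65 403.9 41.6
roll pred top px [[312.4 140. ]]
can pred top px [[317.5 203.4]]
tag pred top px [[306.8  66. ]]
```

Run:
```python
from h import *
w=imaging.capture("wrist")
a=at_z(w,(310,35.5),.006);b=at_z(w,(320,313.5),.006);print(a,b,np.degrees(np.arctan2(*(b-a)[:2])),np.linalg.norm(b-a))
for uv,z in (((313,144),.074),((314,195),.063),((321,260),.06),((309.5,66),.071)): print(at_z(w,uv,z).round(4))
cv2.imwrite("pics/w1c.png",cv2.resize(w["frame"][25:325,255:375],(320,800),interpolation=cv2.INTER_CUBIC)[:600] if 0 else cv2.resize(w["frame"][25:325,245:385],(280,600),interpolation=cv2.INTER_CUBIC))
```

```text
[ 0.5009216  -0.36655405  0.006     ] [ 0.53321121 -0.04992973  0.006     ] 5.822939907546856 0.31826651526796484
[ 0.5112 -0.2672  0.074 ]
[ 0.5172 -0.2177  0.063 ]
[ 0.5197 -0.1479  0.06  ]
[ 0.5051 -0.3324  0.071 ]
```

View pics/w1c.png

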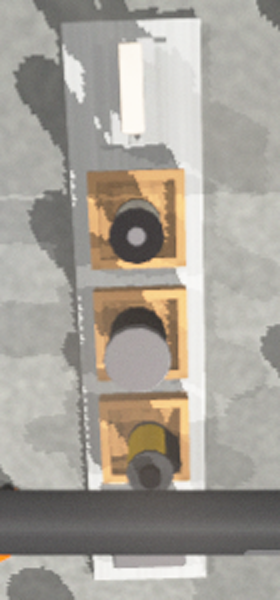

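The crop shows the cups and films centred, the tag upright in its slot, and a row yaw of about 5 to 6 degrees. Before picking anything I'll survey the tray.

Call:
{"op": "apply_moves", "data": {
  "moves": [
    [[-0.038,0.0044,-0.01],0],
    [[-0.038,0.0044,-0.01],0],
    [[-0.038,0.0044,-0.01],0],
    [[-0.038,0.0044,-0.01],0],
    [[-0.038,0.0044,-0.01],0]
  ]
}}

```text
time_s: 7.25
tcp_pos: [0.5175, -0.0374, 0.2732]
ee_rot: [[-0.135, -0.991, 0.0], [-0.991, 0.135, 0.0], [-0.0, -0.0, -1.0]]
wrist_force: [1.4, -0.4, -0.7]
gripper_width: 1.0
gripper_force: 0.0
```

Call:
{"op": "apply_moves", "data": {
  "moves": [
    [[-0.038,0.0044,0],0],
    [[-0.038,0.0044,0],0],
    [[-0.038,0.0044,0],0],
    [[-0.038,0.0044,0],0],
    [[-0.038,0.0044,0],0]
  ]
}}

```text
time_s: 7.67
tcp_pos: [0.5213, 0.1541, 0.2729]
ee_rot: [[-0.134, -0.991, 0.001], [-0.991, 0.134, 0.0], [-0.0, -0.001, -1.0]]
wrist_force: [0.9, 0.1, -0.6]
gripper_width: 0.998
gripper_force: 0.0
```

Call:
{"op": "apply_moves", "data": {
  "moves": [
    [[-0.038,0.0044,0],0],
    [[0,0,0],4],
    [[0,0,0],0],
    [[0,0,0],0],
    [[0,0,0],0]
  ]
}}

```text
time_s: 8.08
tcp_pos: [0.5223, 0.1897, 0.2726]
ee_rot: [[-0.203, -0.979, -0.0], [-0.979, 0.203, -0.0], [0.0, 0.0, -1.0]]
wrist_force: [0.2, 0.1, 0.5]
gripper_width: 0.999
gripper_force: 0.0
```

Run:
```python
from h import *
w=imaging.capture("wrist"); c=imaging.capture("scene")
cv2.imwrite("pics/w2.png",w["frame"])
for t in ["tray","clip"]:
    for p in (w,c):
        b=best(p,t)
        if b: print(t,b[0][0].round(1),round(b[0][1],2),at_z(p,b[0][0],0).round(4))
print(r.sense()["tcp_pos"])
```

```text
tray [315.2 194.8] 0.86 [0.5317 0.232  0.    ]
tray [416.  229.1] 0.82 [0.5318 0.2338 0.    ]
clip [323.8  95.3] 0.82 [0.4964 0.1132 0.    ]
clip [366.  215.1] 0.56 [0.4985 0.1226 0.    ]
[0.52249174 0.18975665 0.27276706]
```

View pics/w2.png

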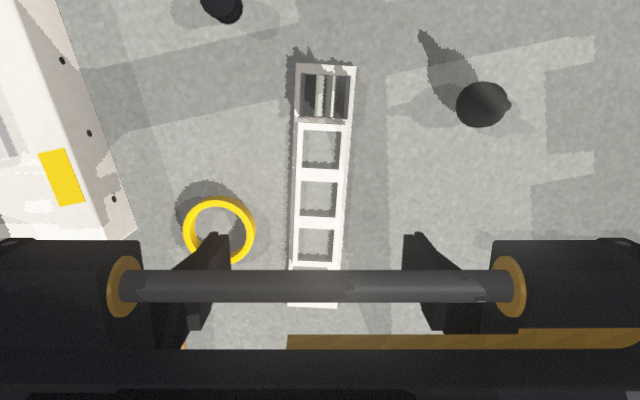

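The view shows the clip at (324,95), the pockets at about (322,147), (319,198) and (316,242), and tray end corners at (295,63), (356,66), (288,304) and (337,307).

Run:
```python
from h import *
from scipy.optimize import least_squares
w=imaging.capture("wrist")
g=w["frame"]; cv2.imwrite("pics/w2c.png",cv2.resize(g[55:275,275:370],None,fx=2.7,fy=2.7,interpolation=cv2.INTER_CUBIC))
pts=[((295,63),(.035,-.16)),((356,66),(-.035,-.16)),((288,304),(.035,.16)),((337,307),(-.035,.16))]
for z in (0,.005):
    f=lambda v:np.concatenate([proj(w,[v[0]+np.cos(v[2])*a*v[3]+np.sin(v[2])*b*v[3],v[1]-np.sin(v[2])*a*v[3]+np.cos(v[2])*b*v[3],z])[0]-uv for uv,(a,b) in pts])
    o=least_squares(f,[.53,.23,.2,1]);print(z,o.x[:2].round(4),np.degrees(o.x[2]).round(2),o.x[3].round(3),o.fun.round(1))
for uv in ((324,95),(322,147),(319,198),(316,242)): print(at_z(w,uv,.012).round(4))
v=o.x
print("tool turn check", np.degrees(np.arctan2(.203,.979)))
```

```text
0 [0.5285 0.2353] 14.73 1.005 [ 0.5 -0.1 -0.5  0.1 -0.3  0.5  0.2 -0.3]
0.005 [0.5282 0.2339] 14.73 0.993 [ 0.5 -0.1 -0.5  0.1 -0.3  0.5  0.2 -0.3]
[0.4965 0.1133 0.012 ]
[0.5109 0.172  0.012 ]
[0.5275 0.234  0.012 ]
[0.5435 0.2917 0.012 ]
tool turn check 11.71452521197568
```

View pics/w2c.png

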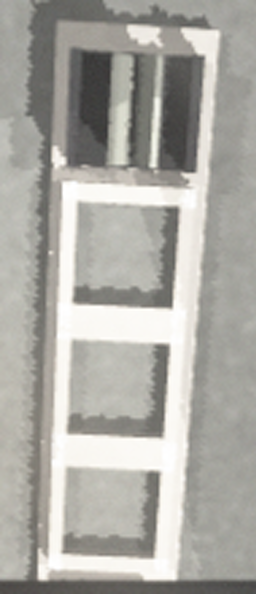

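Tray: centre (0.5285, 0.2345), yaw 14.7°. Pockets from the clip outward: (0.513,0.1745), (0.5285,0.2345), (0.544,0.2945). Now I go over the roll.

Call:
{"op": "apply_moves", "data": {
  "moves": [
    [[0,0,0],-6],
    [[0.0382,-0.0028,0.01],0],
    [[0.0382,-0.0028,0.01],0],
    [[0.0382,-0.0028,0.01],0],
    [[0.0382,-0.0028,0.01],0]
  ],
  "hand": 0.055
}}

```text
time_s: 8.85
tcp_pos: [0.5179, 0.0358, 0.2323]
ee_rot: [[-0.099, -0.995, 0.001], [-0.995, 0.099, 0.0], [-0.0, -0.001, -1.0]]
wrist_force: [0.6, -0.2, 0.5]
gripper_width: 0.707
gripper_force: 0.0
```

Call:
{"op": "apply_moves", "data": {
  "moves": [
    [[0.0382,-0.0028,0.01],0],
    [[0.0382,-0.0028,0.01],0],
    [[0.0382,-0.0028,0.01],0],
    [[0.0382,-0.0028,0.01],0],
    [[0.0382,-0.0028,0.01],0]
  ]
}}

```text
time_s: 9.27
tcp_pos: [0.5127, -0.1561, 0.1824]
ee_rot: [[-0.1, -0.995, 0.001], [-0.995, 0.1, -0.0], [0.0, -0.001, -1.0]]
wrist_force: [1.0, 0.3, 0.6]
gripper_width: 0.634
gripper_force: 0.0
```

Call:
{"op": "apply_moves", "data": {
  "moves": [
    [[0.0382,-0.0028,0.01],0],
    [[0.0382,-0.0028,0.01],0],
    [[0.0382,-0.0028,0.01],0],
    [[0,0,0],0],
    [[0,0,0],0]
  ]
}}

```text
time_s: 9.68
tcp_pos: [0.5089, -0.271, 0.1514]
ee_rot: [[-0.104, -0.995, -0.002], [-0.995, 0.104, 0.0], [-0.0, 0.002, -1.0]]
wrist_force: [0.7, 0.7, 0.4]
gripper_width: 0.63
gripper_force: 0.0
```

Run:
```python
from h import *
w=imaging.capture("wrist"); s=imaging.capture("side")
cv2.imwrite("pics/w3.png",w["frame"])
for t in ("roll","can","cartridge"):
    for d in models.cut_out(w,t)[:1]:
        ys,xs=np.nonzero(d["region"]); print(t,round(d["confidence"],2),xs.min(),xs.max(),ys.min(),ys.max())
q=r.sense(); print(q["tcp_pos"],q["joints"].round(1),q["gripper_width"])
print("roll top pred",proj(w,[[.511,-.270,.074],[.511,-.27,.011]]))
```

```text
roll 0.92 296 328 177 227
can 0.93 293 328 238 270
cartridge 0.75 303 334 302 334
[ 0.5105032  -0.26792832  0.15327029] [-11.6  20.7 -12.2  -0.  -57.    6. ] 0.6346841221181413
roll top pred [[312.38628525 209.23501888]
 [312.92053925 187.97890975]]
```

View pics/w3.png

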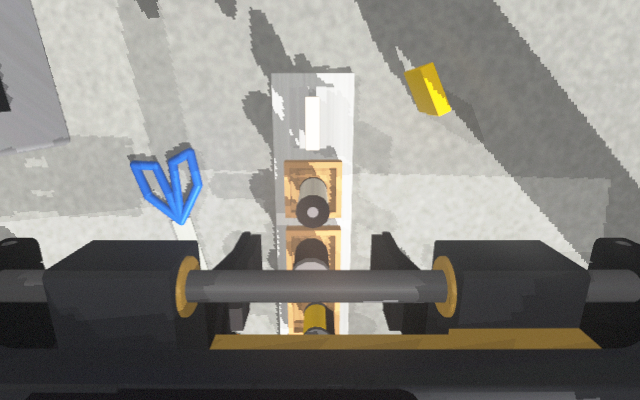

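The roll's top is at (313,212), as predicted, and the row is vertical in the picture, so the yaw is right. Descend, close, lift.

Call:
{"op": "apply_moves", "data": {
  "moves": [
    [[0,0,0.024],0],
    [[0,0,0.024],0],
    [[0,0,0.024],0],
    [[0,0,0.024],0],
    [[0,0,0.024],0]
  ]
}}

```text
time_s: 10.35
tcp_pos: [0.5108, -0.2679, 0.0325]
ee_rot: [[-0.098, -0.995, 0.002], [-0.995, 0.098, -0.0], [0.0, -0.002, -1.0]]
wrist_force: [0.1, 0.1, -0.4]
gripper_width: 0.633
gripper_force: 0.0
```

Call:
{"op": "apply_moves", "data": {
  "moves": [
    [[0,0,0],0],
    [[0,0,0],0]
  ]
}}

```text
time_s: 10.52
tcp_pos: [0.5098, -0.2681, 0.0323]
ee_rot: [[-0.098, -0.995, -0.002], [-0.995, 0.098, 0.0], [0.0, 0.002, -1.0]]
wrist_force: [0.2, -0.1, 0.6]
gripper_width: 0.634
gripper_force: 0.0
```

Call:
{"op": "apply_moves", "data": {
  "moves": [
    [[0,0,0],0],
    [[0,0,0],0],
    [[0,0,0],0],
    [[0,0,0],0],
    [[0,0,0],0]
  ],
  "hand": 0.0
}}

```text
time_s: 10.93
tcp_pos: [0.5104, -0.2691, 0.0335]
ee_rot: [[-0.1, -0.995, 0.002], [-0.995, 0.1, -0.0], [0.0, -0.002, -1.0]]
wrist_force: [-0.3, 0.3, -0.2]
gripper_width: 0.341
gripper_force: 0.0
```

Call:
{"op": "apply_moves", "data": {
  "moves": [
    [[0,0,0],0],
    [[0,0,0],0],
    [[0,0,0],0]
  ]
}}

```text
time_s: 11.18
tcp_pos: [0.5101, -0.2691, 0.0329]
ee_rot: [[-0.1, -0.995, 0.0], [-0.995, 0.1, -0.0], [0.0, -0.0, -1.0]]
wrist_force: [-1.1, 0.4, 2.7]
gripper_width: 0.265
gripper_force: 30.0
```

Call:
{"op": "apply_moves", "data": {
  "moves": [
    [[0,0,-0.015],0],
    [[0,0,-0.025],0],
    [[0,0,-0.03],0],
    [[0,0,-0.03],0],
    [[0,0,0],0]
  ]
}}

```text
time_s: 11.6
tcp_pos: [0.5137, -0.2705, 0.139]
ee_rot: [[-0.099, -0.995, 0.012], [-0.995, 0.099, -0.005], [0.003, -0.012, -1.0]]
wrist_force: [0.9, 0.3, -0.5]
gripper_width: 0.264
gripper_force: 30.0
```

Call:
{"op": "apply_moves", "data": {
  "moves": [
    [[-0.02,0.0015,0],0],
    [[-0.0376,0.0015,0],0],
    [[-0.0376,0.0015,0],0],
    [[-0.0376,0.0015,0],0],
    [[-0.0376,0.0015,0],0]
  ]
}}

```text
time_s: 12.02
tcp_pos: [0.5192, -0.0973, 0.1323]
ee_rot: [[-0.101, -0.995, -0.0], [-0.995, 0.101, 0.0], [-0.0, 0.0, -1.0]]
wrist_force: [1.5, -0.6, -0.4]
gripper_width: 0.265
gripper_force: 30.0
```

Call:
{"op": "apply_moves", "data": {
  "moves": [
    [[-0.0376,0.0015,0],0],
    [[-0.0376,0.0015,0],0],
    [[-0.0376,0.0015,0],0],
    [[-0.0376,0.0015,0],0],
    [[-0.0376,0.0015,0],0]
  ]
}}

```text
time_s: 12.43
tcp_pos: [0.5305, 0.0909, 0.1324]
ee_rot: [[-0.1, -0.995, -0.0], [-0.995, 0.1, 0.0], [0.0, 0.0, -1.0]]
wrist_force: [0.8, -0.3, -0.7]
gripper_width: 0.26
gripper_force: 30.0
```

Call:
{"op": "apply_moves", "data": {
  "moves": [
    [[-0.0376,0.0015,0],0],
    [[-0.0376,0.0015,0],0],
    [[-0.0376,0.0015,0],0],
    [[-0.0376,0.0015,0],0],
    [[-0.015,0.0015,0],0]
  ]
}}

```text
time_s: 12.85
tcp_pos: [0.5404, 0.2587, 0.1322]
ee_rot: [[-0.097, -0.995, 0.001], [-0.995, 0.097, 0.001], [-0.001, -0.001, -1.0]]
wrist_force: [0.3, 0.3, -1.1]
gripper_width: 0.262
gripper_force: 30.0
```

Call:
{"op": "apply_moves", "data": {
  "moves": [
    [[0,0,0],4.5],
    [[0,0,0],4.5],
    [[0,0,0],0],
    [[0,0,0],0]
  ]
}}

```text
time_s: 13.18
tcp_pos: [0.5398, 0.254, 0.1322]
ee_rot: [[-0.253, -0.968, -0.001], [-0.968, 0.253, -0.0], [0.001, 0.0, -1.0]]
wrist_force: [-0.0, -0.7, -0.3]
gripper_width: 0.267
gripper_force: 30.0
```

Run:
```python
from h import *
w=imaging.capture("wrist")
cv2.imwrite("pics/w4.png",w["frame"])
q=r.sense(); p=q["tcp_pos"]; R=q["ee_rot"]; print(p,q["gripper_width"],q["gripper_force"],np.degrees(np.arctan2(-R[0,0],-R[1,0])))
print("shift tool",(R.T@(np.array([.5442,.2945,p[2]])-p)).round(4))
```

```text
[0.53984463 0.25392599 0.13230848] 0.26405890332312326 29.97753734467551 14.659045417412807
shift tool [-0.0404  0.0061 -0.    ]
```

View pics/w4.png

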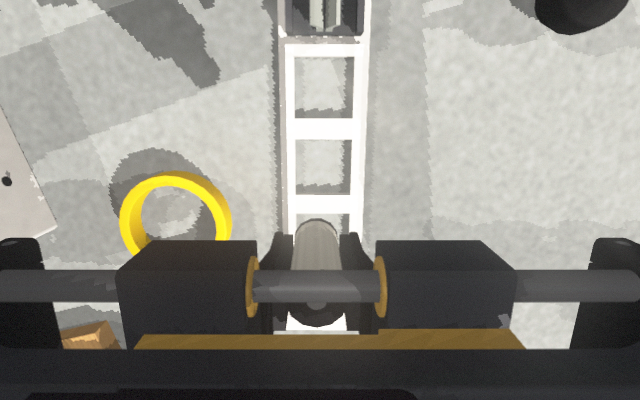

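The roll is held upright at (318,270). The tray centre line is at x≈324, which matches the computed 6 mm tool-y shift.

Call:
{"op": "apply_moves", "data": {
  "moves": [
    [[-0.02,0.003,0],0],
    [[-0.02,0.003,0],0],
    [[0,0,0],0],
    [[0,0,0.02],0],
    [[0,0,0.02],0]
  ]
}}

```text
time_s: 13.65
tcp_pos: [0.5451, 0.295, 0.0934]
ee_rot: [[-0.253, -0.967, 0.003], [-0.967, 0.253, 0.002], [-0.003, -0.002, -1.0]]
wrist_force: [-0.9, -0.3, -0.8]
gripper_width: 0.266
gripper_force: 30.0
```

Call:
{"op": "apply_moves", "data": {
  "moves": [
    [[0,0,0.02],0],
    [[0,0,0.02],0],
    [[0,0,0.018],0],
    [[0,0,0],0],
    [[0,0,0],0]
  ]
}}

```text
time_s: 14.07
tcp_pos: [0.5441, 0.2936, 0.0339]
ee_rot: [[-0.254, -0.967, -0.002], [-0.967, 0.254, -0.002], [0.002, 0.001, -1.0]]
wrist_force: [-0.3, 1.1, 0.5]
gripper_width: 0.264
gripper_force: 30.0
```

Call:
{"op": "apply_moves", "data": {
  "moves": [
    [[0,0,0.0015],0],
    [[0,0,0.0005],0],
    [[0,0,0],0],
    [[0,0,0],0]
  ]
}}

```text
time_s: 14.4
tcp_pos: [0.5448, 0.295, 0.0336]
ee_rot: [[-0.254, -0.967, 0.001], [-0.967, 0.254, 0.001], [-0.002, -0.001, -1.0]]
wrist_force: [0.1, -0.7, -0.6]
gripper_width: 0.264
gripper_force: 30.0
```

Call:
{"op": "apply_moves", "data": {
  "moves": [
    [[0,0,0.0015],0],
    [[0,0,0.0005],0],
    [[0,0,0],0],
    [[0,0,0],0]
  ]
}}

```text
time_s: 14.73
tcp_pos: [0.5443, 0.2946, 0.0305]
ee_rot: [[-0.254, -0.967, -0.0], [-0.967, 0.254, -0.0], [0.0, 0.0, -1.0]]
wrist_force: [0.8, -0.3, -0.3]
gripper_width: 0.265
gripper_force: 30.0
```

Call:
{"op": "apply_moves", "data": {
  "moves": [
    [[0,0,0.001],0],
    [[0,0,0],0],
    [[0,0,0],0]
  ]
}}

```text
time_s: 14.98
tcp_pos: [0.5443, 0.2946, 0.0294]
ee_rot: [[-0.254, -0.967, -0.0], [-0.967, 0.254, -0.0], [0.0, 0.0, -1.0]]
wrist_force: [-0.6, -0.1, -0.6]
gripper_width: 0.262
gripper_force: 30.0
```

Call:
{"op": "apply_moves", "data": {
  "moves": [
    [[0,0,0.001],0],
    [[0,0,0],0],
    [[0,0,0],0]
  ]
}}

```text
time_s: 15.23
tcp_pos: [0.5443, 0.2946, 0.0284]
ee_rot: [[-0.254, -0.967, -0.0], [-0.967, 0.254, -0.0], [0.0, 0.0, -1.0]]
wrist_force: [1.1, 0.4, -0.0]
gripper_width: 0.267
gripper_force: 30.0
```

Call:
{"op": "apply_moves", "data": {
  "moves": [
    [[0,0,0.001],0],
    [[0,0,0],0],
    [[0,0,0],0]
  ]
}}

```text
time_s: 15.48
tcp_pos: [0.5445, 0.2947, 0.0279]
ee_rot: [[-0.254, -0.967, 0.0], [-0.967, 0.254, 0.0], [-0.0, -0.0, -1.0]]
wrist_force: [0.0, -0.0, 2.7]
gripper_width: 0.264
gripper_force: 30.0
```

Contact was as computed (underside at 6 mm). Release, lift, and go to the can.

Call:
{"op": "apply_moves", "data": {
  "moves": [
    [[0,0,0],0],
    [[0,0,0],0],
    [[0,0,0],0],
    [[0,0,0],0],
    [[0,0,0],0]
  ],
  "hand": 0.055
}}

```text
time_s: 15.9
tcp_pos: [0.5443, 0.2946, 0.0273]
ee_rot: [[-0.254, -0.967, -0.0], [-0.967, 0.254, -0.0], [0.0, 0.0, -1.0]]
wrist_force: [0.6, 0.7, 0.8]
gripper_width: 0.555
gripper_force: 0.0
```

Call:
{"op": "apply_moves", "data": {
  "moves": [
    [[0,0,-0.02],0],
    [[0,0,-0.04],0],
    [[0,0,-0.04],0],
    [[0,0,0],-4.5],
    [[0,0,0],-4.5]
  ]
}}

```text
time_s: 16.32
tcp_pos: [0.5458, 0.2959, 0.1311]
ee_rot: [[-0.096, -0.995, 0.005], [-0.995, 0.096, 0.005], [-0.005, -0.005, -1.0]]
wrist_force: [0.1, -0.8, -0.5]
gripper_width: 0.633
gripper_force: 0.0
```

Call:
{"op": "apply_moves", "data": {
  "moves": [
    [[0.0387,-0.0018,0],0],
    [[0.0387,-0.0018,0],0],
    [[0.0387,-0.0018,0],0],
    [[0.0387,-0.0018,0],0],
    [[0.0387,-0.0018,0],0]
  ]
}}

```text
time_s: 16.73
tcp_pos: [0.5334, 0.0996, 0.1276]
ee_rot: [[-0.099, -0.995, 0.0], [-0.995, 0.099, 0.0], [-0.0, -0.0, -1.0]]
wrist_force: [0.3, -0.2, 0.3]
gripper_width: 0.63
gripper_force: 0.0
```

Call:
{"op": "apply_moves", "data": {
  "moves": [
    [[0.0387,-0.0018,0],0],
    [[0.0387,-0.0018,0],0],
    [[0.0387,-0.0018,0],0],
    [[0.0387,-0.0018,0],0],
    [[0.0387,-0.0018,0],0]
  ]
}}

```text
time_s: 17.15
tcp_pos: [0.5231, -0.094, 0.1277]
ee_rot: [[-0.1, -0.995, 0.0], [-0.995, 0.1, 0.0], [-0.0, -0.0, -1.0]]
wrist_force: [1.3, 0.9, -0.0]
gripper_width: 0.63
gripper_force: 0.0
```

Call:
{"op": "apply_moves", "data": {
  "moves": [
    [[0.0387,-0.0018,0],0],
    [[0.0387,-0.0018,0],0],
    [[0.0387,-0.0018,0],0],
    [[0,0,0],0],
    [[0,0,0],0]
  ]
}}

```text
time_s: 17.57
tcp_pos: [0.5167, -0.2103, 0.1272]
ee_rot: [[-0.104, -0.995, -0.0], [-0.995, 0.104, 0.0], [-0.0, 0.0, -1.0]]
wrist_force: [-0.5, 0.2, 0.0]
gripper_width: 0.634
gripper_force: 0.0
```

Run:
```python
from h import *
w=imaging.capture("wrist"); c=imaging.capture("scene")
a=cv2.resize(w["frame"][100:330,200:430],(460,460)); b=cv2.resize(c["frame"][170:270,340:510],(510,300),interpolation=cv2.INTER_CUBIC)
cv2.imwrite("pics/w5.png",np.vstack([cv2.copyMakeBorder(a[:300],0,0,0,50,0),b]))
q=r.sense(); p=q["tcp_pos"]; R=q["ee_rot"]; print(p,q["gripper_width"],np.degrees(np.arctan2(-R[0,0],-R[1,0])))
print("shift tool",(R.T@(np.array([.517,-.2085,p[2]])-p)).round(4))
print("can top pred",proj(w,[[.517,-.2085,.063]]))
for d in models.cut_out(w,"can")[:2]:
    ys,xs=np.nonzero(d["region"]); print(round(d["confidence"],2),xs.min(),xs.max(),ys.min(),ys.max())
```

```text
[ 0.51712989 -0.20806944  0.12737376] 0.6328230566250838 5.7573158644869045
shift tool [ 0.0004  0.0001 -0.    ]
can top pred [[315.01331171 215.81424255]]
0.8 288 335 179 238
```

View pics/w5.png

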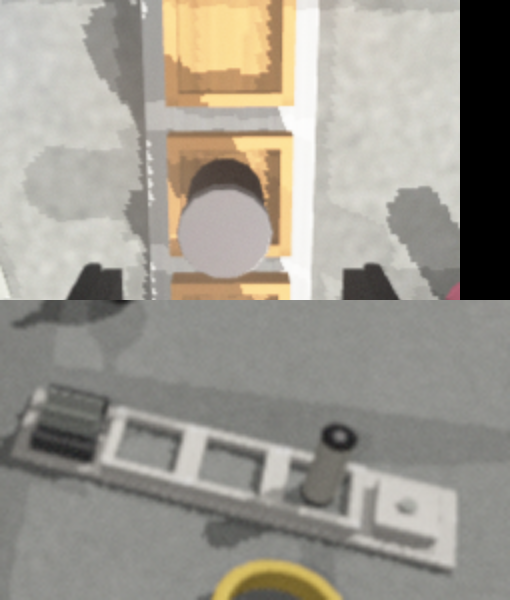

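The roll stands upright in the far pocket at crop (325,465), and the can lid centre is where predicted. Grasp the can.

Call:
{"op": "apply_moves", "data": {
  "moves": [
    [[0,0,0.025],0],
    [[0,-0.001,0.03],0],
    [[0,0,0.03],0],
    [[0,0,0.0164],0],
    [[0,0,0],0]
  ]
}}

```text
time_s: 18.13
tcp_pos: [0.5156, -0.2063, 0.0225]
ee_rot: [[-0.098, -0.995, -0.008], [-0.995, 0.098, 0.002], [-0.001, 0.008, -1.0]]
wrist_force: [-0.2, 0.5, 0.2]
gripper_width: 0.63
gripper_force: 0.0
```

Call:
{"op": "apply_moves", "data": {
  "moves": [
    [[0,0,0],0],
    [[0,0,0],0],
    [[0,0,0],0],
    [[0,0,0],0],
    [[0,0,0],0]
  ],
  "hand": 0.0
}}

```text
time_s: 18.55
tcp_pos: [0.5192, -0.2084, 0.0274]
ee_rot: [[-0.1, -0.995, 0.003], [-0.995, 0.1, -0.0], [0.0, -0.003, -1.0]]
wrist_force: [1.4, 0.5, 1.5]
gripper_width: 0.354
gripper_force: 29.9
```

Call:
{"op": "apply_moves", "data": {
  "moves": [
    [[0,0,0],0],
    [[0,0,0],0],
    [[0,0,0],0]
  ]
}}

```text
time_s: 18.8
tcp_pos: [0.5192, -0.2084, 0.0274]
ee_rot: [[-0.1, -0.995, 0.002], [-0.995, 0.1, -0.0], [0.0, -0.002, -1.0]]
wrist_force: [0.2, 1.9, 5.0]
gripper_width: 0.354
gripper_force: 29.9
```

Call:
{"op": "apply_moves", "data": {
  "moves": [
    [[0,0,-0.015],0],
    [[0,0,-0.03],0],
    [[0,0,-0.03],0],
    [[0,0,-0.03],0],
    [[0,0,0],0]
  ]
}}

```text
time_s: 19.22
tcp_pos: [0.522, -0.2095, 0.1375]
ee_rot: [[-0.099, -0.995, 0.012], [-0.995, 0.099, -0.003], [0.002, -0.012, -1.0]]
wrist_force: [0.8, -0.2, -0.8]
gripper_width: 0.352
gripper_force: 29.8
```

Call:
{"op": "apply_moves", "data": {
  "moves": [
    [[-0.0184,0.0028,0],0],
    [[-0.0368,0.0028,0],0],
    [[-0.0368,0.0028,0],0],
    [[-0.0368,0.0028,0],0],
    [[-0.0368,0.0028,0],0]
  ]
}}

```text
time_s: 19.63
tcp_pos: [0.5203, -0.041, 0.1309]
ee_rot: [[-0.101, -0.995, -0.0], [-0.995, 0.101, 0.0], [-0.0, 0.0, -1.0]]
wrist_force: [1.3, 0.3, -1.0]
gripper_width: 0.348
gripper_force: 29.8
```

Call:
{"op": "apply_moves", "data": {
  "moves": [
    [[-0.0368,0.0028,0],0],
    [[-0.0368,0.0028,0],0],
    [[-0.0368,0.0028,0],0],
    [[-0.0368,0.0028,0],0],
    [[-0.0368,0.0028,0],0]
  ]
}}

```text
time_s: 20.05
tcp_pos: [0.5248, 0.1438, 0.1309]
ee_rot: [[-0.1, -0.995, -0.0], [-0.995, 0.1, -0.0], [0.0, 0.0, -1.0]]
wrist_force: [0.5, 0.2, -0.0]
gripper_width: 0.348
gripper_force: 29.8
```

Call:
{"op": "apply_moves", "data": {
  "moves": [
    [[-0.0368,0.0028,0],0],
    [[-0.0368,0.0028,0],0],
    [[-0.0184,0,0],0],
    [[0,0,0],4.5],
    [[0,0,0],4.5]
  ]
}}

```text
time_s: 20.47
tcp_pos: [0.5287, 0.2355, 0.1304]
ee_rot: [[-0.256, -0.967, -0.001], [-0.967, 0.256, -0.001], [0.001, 0.001, -1.0]]
wrist_force: [0.3, -0.4, -0.0]
gripper_width: 0.352
gripper_force: 29.8
```

Call:
{"op": "apply_moves", "data": {
  "moves": [
    [[0,0,0],0],
    [[0,0,0],0],
    [[0,0,0],0]
  ]
}}

```text
time_s: 20.72
tcp_pos: [0.529, 0.2338, 0.131]
ee_rot: [[-0.254, -0.967, -0.0], [-0.967, 0.254, -0.0], [0.0, 0.0, -1.0]]
wrist_force: [-0.3, 0.3, -0.1]
gripper_width: 0.351
gripper_force: 29.8
```

Run:
```python
from h import *
q=r.sense(); p=q["tcp_pos"]; R=q["ee_rot"]; print(p,q["gripper_width"],np.degrees(np.arctan2(-R[0,0],-R[1,0])))
print("shift tool",(R.T@(np.array([.5285,.2345,p[2]])-p)).round(4))
```

```text
[0.52901099 0.23375418 0.13097974] 0.3512570531522989 14.686083176334598
shift tool [-0.0006  0.0007  0.    ]
```

Call:
{"op": "apply_moves", "data": {
  "moves": [
    [[-0.0006,0.0007,0.02],0],
    [[0,0,0.03],0],
    [[0,0,0.03],0],
    [[0,0,0.019],0],
    [[0,0,0.004],0]
  ]
}}

```text
time_s: 21.13
tcp_pos: [0.5263, 0.2329, 0.0245]
ee_rot: [[-0.255, -0.967, -0.006], [-0.967, 0.255, -0.004], [0.006, 0.005, -1.0]]
wrist_force: [-0.7, -0.9, -0.8]
gripper_width: 0.352
gripper_force: 29.8
```

Call:
{"op": "apply_moves", "data": {
  "moves": [
    [[0,0,0.001],0],
    [[0,0,0],0],
    [[0,0,0],0],
    [[0,0,0],0]
  ]
}}

```text
time_s: 21.47
tcp_pos: [0.5295, 0.2358, 0.0289]
ee_rot: [[-0.254, -0.967, 0.003], [-0.967, 0.254, 0.002], [-0.003, -0.002, -1.0]]
wrist_force: [-0.5, 0.7, 0.1]
gripper_width: 0.352
gripper_force: 29.8
```

Call:
{"op": "apply_moves", "data": {
  "moves": [
    [[0,0,0.001],0],
    [[0,0,0],0],
    [[0,0,0.001],0],
    [[0,0,0],0],
    [[0,0,0],0]
  ]
}}

```text
time_s: 21.88
tcp_pos: [0.5285, 0.2351, 0.0252]
ee_rot: [[-0.254, -0.967, -0.0], [-0.967, 0.254, -0.0], [0.0, 0.0, -1.0]]
wrist_force: [-0.0, -0.8, 0.1]
gripper_width: 0.353
gripper_force: 29.8
```

Call:
{"op": "apply_moves", "data": {
  "moves": [
    [[0,0,0.001],0],
    [[0,0,0],0],
    [[0,0,0],0]
  ]
}}

```text
time_s: 22.13
tcp_pos: [0.5285, 0.2351, 0.024]
ee_rot: [[-0.254, -0.967, -0.0], [-0.967, 0.254, -0.0], [0.0, 0.0, -1.0]]
wrist_force: [-0.0, -0.2, -0.2]
gripper_width: 0.352
gripper_force: 29.8
```

Call:
{"op": "apply_moves", "data": {
  "moves": [
    [[0,0,0.001],0],
    [[0,0,0],0],
    [[0,0,0],0]
  ]
}}

```text
time_s: 22.38
tcp_pos: [0.5285, 0.235, 0.023]
ee_rot: [[-0.254, -0.967, -0.0], [-0.967, 0.254, -0.0], [0.0, 0.0, -1.0]]
wrist_force: [-0.2, -0.9, 0.2]
gripper_width: 0.351
gripper_force: 29.8
```

Call:
{"op": "apply_moves", "data": {
  "moves": [
    [[0,0,0.001],0],
    [[0,0,0],0],
    [[0,0,0],0]
  ]
}}

```text
time_s: 22.63
tcp_pos: [0.5287, 0.2352, 0.0224]
ee_rot: [[-0.254, -0.967, 0.0], [-0.967, 0.254, 0.0], [-0.0, -0.0, -1.0]]
wrist_force: [-0.5, -0.3, 1.4]
gripper_width: 0.353
gripper_force: 29.9
```

Call:
{"op": "apply_moves", "data": {
  "moves": [
    [[0,0,0.0005],0],
    [[0,0,0],0],
    [[0,0,0],0]
  ]
}}

```text
time_s: 22.88
tcp_pos: [0.5287, 0.2352, 0.0224]
ee_rot: [[-0.254, -0.967, 0.001], [-0.967, 0.254, 0.0], [-0.0, -0.0, -1.0]]
wrist_force: [-1.6, -1.0, 4.6]
gripper_width: 0.351
gripper_force: 29.9
```

Call:
{"op": "apply_moves", "data": {
  "moves": [
    [[0,0,0],0],
    [[0,0,0],0],
    [[0,0,0],0],
    [[0,0,0],0],
    [[0,0,0],0]
  ],
  "hand": 0.055
}}

```text
time_s: 23.3
tcp_pos: [0.5284, 0.235, 0.0213]
ee_rot: [[-0.255, -0.967, -0.0], [-0.967, 0.255, -0.0], [0.0, 0.0, -1.0]]
wrist_force: [0.4, 0.6, 0.1]
gripper_width: 0.606
gripper_force: 0.0
```

Call:
{"op": "apply_moves", "data": {
  "moves": [
    [[0,0,-0.02],0],
    [[0,0,-0.04],0],
    [[0,0,-0.04],0],
    [[0,0,0],-4.5],
    [[0,0,0],-4.5]
  ]
}}

```text
time_s: 23.72
tcp_pos: [0.53, 0.2363, 0.1249]
ee_rot: [[-0.096, -0.995, 0.005], [-0.995, 0.096, 0.004], [-0.005, -0.005, -1.0]]
wrist_force: [-0.3, 0.4, -1.0]
gripper_width: 0.633
gripper_force: 0.0
```

Call:
{"op": "apply_moves", "data": {
  "moves": [
    [[0.0381,-0.003,0],0],
    [[0.0381,-0.003,0],0],
    [[0.0381,-0.003,0],0],
    [[0.0381,-0.003,0],0],
    [[0.0381,-0.003,0],0]
  ]
}}

```text
time_s: 24.13
tcp_pos: [0.5239, 0.0425, 0.1216]
ee_rot: [[-0.099, -0.995, -0.0], [-0.995, 0.099, 0.0], [0.0, 0.0, -1.0]]
wrist_force: [1.4, -0.6, 0.2]
gripper_width: 0.634
gripper_force: 0.0
```

Call:
{"op": "apply_moves", "data": {
  "moves": [
    [[0.0381,-0.003,0],0],
    [[0.0381,-0.003,0],0],
    [[0.0381,-0.003,0],0],
    [[0.0381,-0.003,0],0],
    [[0.0381,-0.003,0],0]
  ]
}}

```text
time_s: 24.55
tcp_pos: [0.5198, -0.1488, 0.1216]
ee_rot: [[-0.1, -0.995, -0.0], [-0.995, 0.1, 0.0], [-0.0, 0.0, -1.0]]
wrist_force: [1.3, 0.4, -0.1]
gripper_width: 0.637
gripper_force: 0.0
```

Call:
{"op": "apply_moves", "data": {
  "moves": [
    [[0,0,0],0],
    [[0,0,0],0],
    [[0,0,0],0]
  ]
}}

```text
time_s: 24.8
tcp_pos: [0.52, -0.1471, 0.1214]
ee_rot: [[-0.101, -0.995, -0.0], [-0.995, 0.101, 0.0], [-0.0, 0.0, -1.0]]
wrist_force: [-0.1, 0.5, 1.0]
gripper_width: 0.632
gripper_force: 0.0
```

Run:
```python
from h import *
w=imaging.capture("wrist"); c=imaging.capture("scene")
a=cv2.resize(w["frame"][100:330,200:430],(460,460)); b=cv2.resize(c["frame"][170:270,340:510],(510,300),interpolation=cv2.INTER_CUBIC)
cv2.imwrite("pics/w6.png",np.vstack([cv2.copyMakeBorder(a[:300],0,0,0,50,0),b]))
q=r.sense(); p=q["tcp_pos"]; R=q["ee_rot"]; print(p,q["gripper_width"],np.degrees(np.arctan2(-R[0,0],-R[1,0])))
print("nub top, lid top pred",proj(w,[[.521,-.147,.06],[.521,-.147,.054]]))
for d in models.cut_out(w,"cartridge")[:2]:
    ys,xs=np.nonzero(d["region"]); print(round(d["confidence"],2),xs.min(),xs.max(),ys.min(),ys.max())
```

```text
[ 0.52032692 -0.14602312  0.12158508] 0.6295064361772201 5.659440500184277
nub top, lid top pred [[313.81257483 214.86934749]
 [313.85878764 212.12121788]]
0.85 427 479 168 214
0.68 197 228 229 269
```

View pics/w6.png

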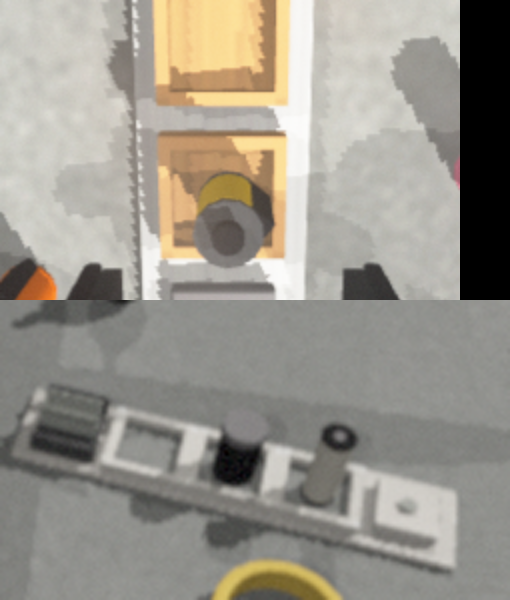

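The can stands in the middle pocket at crop (240,450). The cartridge top is at (314.5,216.5), about 2 mm further along the row than assumed, with its lip to the right. The orange one at (212,249) clears the fingers. Grasp.

Call:
{"op": "apply_moves", "data": {
  "moves": [
    [[-0.0015,0,0.02],0],
    [[0,0,0.03],0],
    [[0,0,0.03],0],
    [[0,0,0.016],0],
    [[0,0,0],0]
  ]
}}

```text
time_s: 25.37
tcp_pos: [0.5177, -0.1441, 0.0221]
ee_rot: [[-0.099, -0.995, -0.008], [-0.995, 0.099, 0.0], [0.0, 0.008, -1.0]]
wrist_force: [-0.3, 0.2, -0.9]
gripper_width: 0.635
gripper_force: 0.0
```

Call:
{"op": "apply_moves", "data": {
  "moves": [
    [[0,0,0],0],
    [[0,0,0],0],
    [[0,0,0],0],
    [[0,0,0],0],
    [[0,0,0],0]
  ],
  "hand": 0.0
}}

```text
time_s: 25.78
tcp_pos: [0.5211, -0.1454, 0.0268]
ee_rot: [[-0.1, -0.995, 0.002], [-0.995, 0.1, 0.0], [-0.0, -0.002, -1.0]]
wrist_force: [-0.1, -0.1, 0.2]
gripper_width: 0.336
gripper_force: 0.0
```

Call:
{"op": "apply_moves", "data": {
  "moves": [
    [[0,0,0],0],
    [[0,0,0],0],
    [[0,0,0],0],
    [[0,0,0],0]
  ]
}}

```text
time_s: 26.12
tcp_pos: [0.521, -0.1455, 0.0265]
ee_rot: [[-0.1, -0.995, 0.001], [-0.995, 0.1, -0.0], [0.0, -0.001, -1.0]]
wrist_force: [-0.7, 1.7, 5.7]
gripper_width: 0.277
gripper_force: 30.0
```

Call:
{"op": "apply_moves", "data": {
  "moves": [
    [[0,0,-0.015],0],
    [[0,0,-0.03],0],
    [[0,0,-0.03],0],
    [[0,0,-0.03],0],
    [[0,0,0],0]
  ]
}}

```text
time_s: 26.53
tcp_pos: [0.5243, -0.1461, 0.1368]
ee_rot: [[-0.099, -0.995, 0.012], [-0.995, 0.099, -0.002], [0.0, -0.012, -1.0]]
wrist_force: [0.6, -0.1, 0.5]
gripper_width: 0.275
gripper_force: 30.0
```

Run:
```python
from h import *
w=imaging.capture("wrist"); s=imaging.capture("side")
a=cv2.resize(w["frame"][130:330,200:430],(460,400)); b=cv2.resize(s["frame"][140:300,270:450],(450,400),interpolation=cv2.INTER_CUBIC)
cv2.imwrite("pics/w7.png",np.hstack([a,b[:,:340]]))
q=r.sense(); p=q["tcp_pos"]; R=q["ee_rot"]; print(p,q["gripper_width"],q["gripper_force"])
print("shift tool",(R.T@(np.array([.5128,.1745,p[2]])-p)).round(4))
```

```text
[ 0.52089252 -0.14544333  0.13178073] 0.277875149625969 29.99986139126122
shift tool [-3.175e-01  4.020e-02  1.000e-04]
```

View pics/w7.png

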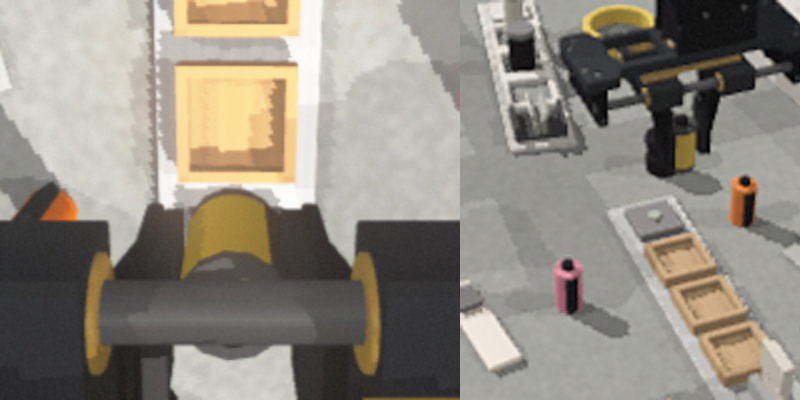

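The cartridge is held upright and all three cups are empty. On to the pocket next to the clip.

Call:
{"op": "apply_moves", "data": {
  "moves": [
    [[-0.0175,0.004,0],0],
    [[-0.035,0.004,0],0],
    [[-0.035,0.004,0],0],
    [[-0.035,0.004,0],0],
    [[-0.035,0.004,0],0]
  ]
}}

```text
time_s: 27.05
tcp_pos: [0.5148, 0.0142, 0.1289]
ee_rot: [[-0.101, -0.995, -0.003], [-0.995, 0.101, -0.001], [0.001, 0.003, -1.0]]
wrist_force: [1.2, 0.1, -0.8]
gripper_width: 0.278
gripper_force: 30.0
```

Call:
{"op": "apply_moves", "data": {
  "moves": [
    [[-0.035,0.004,0],0],
    [[-0.035,0.004,0],0],
    [[-0.035,0.004,0],0],
    [[-0.035,0.004,0],0],
    [[-0.02,0.004,0],0]
  ]
}}

```text
time_s: 27.47
tcp_pos: [0.5116, 0.177, 0.1289]
ee_rot: [[-0.098, -0.995, -0.002], [-0.995, 0.098, -0.001], [0.001, 0.002, -1.0]]
wrist_force: [0.4, -0.6, -0.1]
gripper_width: 0.28
gripper_force: 30.0
```

Call:
{"op": "apply_moves", "data": {
  "moves": [
    [[0,0,0],4.5],
    [[0,0,0],4.5],
    [[0,0,0],0],
    [[0,0,0],0],
    [[0,0,0],0]
  ]
}}

```text
time_s: 27.88
tcp_pos: [0.5119, 0.1739, 0.1297]
ee_rot: [[-0.253, -0.967, -0.002], [-0.967, 0.253, -0.001], [0.001, 0.001, -1.0]]
wrist_force: [-0.1, 0.1, -0.2]
gripper_width: 0.279
gripper_force: 30.0
```

Run:
```python
from h import *
w=imaging.capture("wrist"); cv2.imwrite("pics/clipabove.png",w["frame"])
q=r.sense(); p=q["tcp_pos"]; R=q["ee_rot"]; print(p,np.degrees(np.arctan2(-R[0,0],-R[1,0])))
print("shift tool",(R.T@(np.array([.5128,.1745,p[2]])-p)).round(4))
```

```text
[0.51211638 0.17389822 0.13000733] 14.69937710972456
shift tool [-0.0008 -0.0005 -0.    ]
```

View pics/clipabove.png

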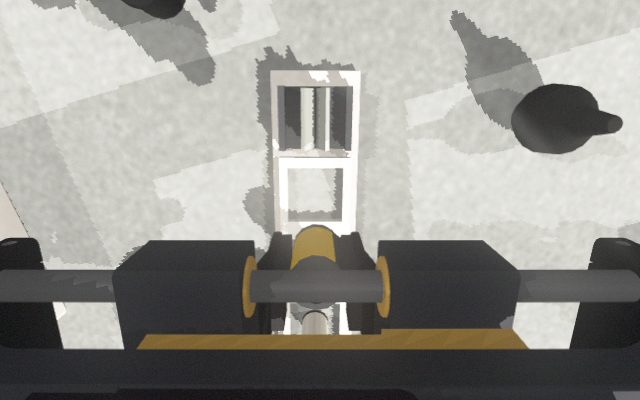

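The tray is centred at x≈315 and vertical, so position and yaw are right. The empty pocket next to the clip is at (315,195). Lower.

Call:
{"op": "apply_moves", "data": {
  "moves": [
    [[-0.0008,-0.0005,0.02],0],
    [[0,0,0.03],0],
    [[0,0,0.03],0],
    [[0,0,0.018],0],
    [[0,0,0.004],0]
  ]
}}

```text
time_s: 28.35
tcp_pos: [0.5108, 0.1732, 0.0252]
ee_rot: [[-0.255, -0.967, -0.006], [-0.967, 0.255, -0.004], [0.005, 0.005, -1.0]]
wrist_force: [-0.0, -0.1, -0.1]
gripper_width: 0.275
gripper_force: 30.0
```

Call:
{"op": "apply_moves", "data": {
  "moves": [
    [[0,0,0.0025],0],
    [[0,0,0],0],
    [[0,0,0],0],
    [[0,0,0],0],
    [[0,0,0],0]
  ]
}}

```text
time_s: 28.77
tcp_pos: [0.5137, 0.1755, 0.0274]
ee_rot: [[-0.254, -0.967, 0.002], [-0.967, 0.254, 0.001], [-0.002, -0.002, -1.0]]
wrist_force: [-1.4, 0.5, -0.4]
gripper_width: 0.283
gripper_force: 30.0
```

Call:
{"op": "apply_moves", "data": {
  "moves": [
    [[0,0,0.001],0],
    [[0,0,0],0],
    [[0,0,0.001],0],
    [[0,0,0],0],
    [[0,0,0],0]
  ]
}}

```text
time_s: 29.18
tcp_pos: [0.513, 0.175, 0.0241]
ee_rot: [[-0.254, -0.967, -0.0], [-0.967, 0.254, -0.0], [0.0, 0.0, -1.0]]
wrist_force: [-0.5, -0.5, -0.9]
gripper_width: 0.282
gripper_force: 30.0
```

Call:
{"op": "apply_moves", "data": {
  "moves": [
    [[0,0,0.001],0],
    [[0,0,0],0],
    [[0,0,0],0]
  ]
}}

```text
time_s: 29.43
tcp_pos: [0.513, 0.175, 0.023]
ee_rot: [[-0.254, -0.967, -0.0], [-0.967, 0.254, -0.0], [0.0, 0.0, -1.0]]
wrist_force: [0.6, 0.7, -0.3]
gripper_width: 0.28
gripper_force: 30.0
```

Call:
{"op": "apply_moves", "data": {
  "moves": [
    [[0,0,0.001],0],
    [[0,0,0],0],
    [[0,0,0],0]
  ]
}}

```text
time_s: 29.68
tcp_pos: [0.513, 0.175, 0.0221]
ee_rot: [[-0.254, -0.967, -0.0], [-0.967, 0.254, -0.0], [0.0, 0.0, -1.0]]
wrist_force: [0.1, 0.5, -1.0]
gripper_width: 0.278
gripper_force: 30.0
```

Call:
{"op": "apply_moves", "data": {
  "moves": [
    [[0,0,0.001],0],
    [[0,0,0],0],
    [[0,0,0],0]
  ]
}}

```text
time_s: 29.93
tcp_pos: [0.5132, 0.1752, 0.0215]
ee_rot: [[-0.254, -0.967, 0.0], [-0.967, 0.254, 0.0], [-0.0, -0.0, -1.0]]
wrist_force: [-1.0, -0.5, 3.4]
gripper_width: 0.272
gripper_force: 30.0
```

Call:
{"op": "apply_moves", "data": {
  "moves": [
    [[0,0,0],0],
    [[0,0,0],0],
    [[0,0,0],0],
    [[0,0,0],0],
    [[0,0,0],0]
  ],
  "hand": 0.055
}}

```text
time_s: 30.35
tcp_pos: [0.513, 0.175, 0.0209]
ee_rot: [[-0.254, -0.967, -0.0], [-0.967, 0.254, -0.0], [0.0, 0.0, -1.0]]
wrist_force: [0.7, -0.1, 0.7]
gripper_width: 0.57
gripper_force: 0.0
```

Call:
{"op": "apply_moves", "data": {
  "moves": [
    [[0,0,-0.04],0],
    [[0,0,-0.04],0],
    [[0,0,-0.04],0],
    [[0,0,0],-4.5],
    [[0,0,0],-4.5]
  ]
}}

```text
time_s: 30.77
tcp_pos: [0.5146, 0.1761, 0.1444]
ee_rot: [[-0.096, -0.995, 0.006], [-0.995, 0.096, 0.004], [-0.005, -0.005, -1.0]]
wrist_force: [0.2, 1.5, -1.7]
gripper_width: 0.633
gripper_force: 0.0
```

Call:
{"op": "apply_moves", "data": {
  "moves": [
    [[0.0388,-0.0033,0],0],
    [[0.0388,-0.0033,0],0],
    [[0.0388,-0.0033,0],0],
    [[0.0388,-0.0033,0],0],
    [[0.0388,-0.0033,0],0]
  ],
  "hand": 0.04
}}

```text
time_s: 31.18
tcp_pos: [0.5096, -0.0212, 0.1412]
ee_rot: [[-0.099, -0.995, 0.0], [-0.995, 0.099, 0.0], [-0.0, -0.0, -1.0]]
wrist_force: [0.2, -0.4, -0.0]
gripper_width: 0.469
gripper_force: 0.0
```

Call:
{"op": "apply_moves", "data": {
  "moves": [
    [[0.0388,-0.0033,0],0],
    [[0.0388,-0.0033,0],0],
    [[0.0388,-0.0033,0],0],
    [[0.0388,-0.0033,0],0],
    [[0.0388,-0.0033,0],0]
  ]
}}

```text
time_s: 31.6
tcp_pos: [0.5066, -0.2161, 0.1411]
ee_rot: [[-0.1, -0.995, 0.0], [-0.995, 0.1, 0.0], [-0.0, -0.0, -1.0]]
wrist_force: [0.6, 0.5, 0.5]
gripper_width: 0.456
gripper_force: 0.0
```

Call:
{"op": "apply_moves", "data": {
  "moves": [
    [[0.0388,-0.0033,0],0],
    [[0.0388,-0.0033,0],0],
    [[0.0388,-0.0033,0],0],
    [[0,0,0],0],
    [[0,0,0],0]
  ]
}}

```text
time_s: 32.02
tcp_pos: [0.5044, -0.333, 0.1403]
ee_rot: [[-0.104, -0.995, -0.001], [-0.995, 0.104, 0.001], [-0.0, 0.001, -1.0]]
wrist_force: [0.8, -0.6, -0.1]
gripper_width: 0.463
gripper_force: 0.0
```

Call:
{"op": "apply_moves", "data": {
  "moves": [
    [[0,0,0],0],
    [[0,0,0],0]
  ]
}}

```text
time_s: 32.18
tcp_pos: [0.5052, -0.3301, 0.1411]
ee_rot: [[-0.099, -0.995, -0.0], [-0.995, 0.099, 0.0], [-0.0, 0.0, -1.0]]
wrist_force: [-0.4, -0.3, 0.3]
gripper_width: 0.46
gripper_force: 0.0
```

Run:
```python
from h import *
w=imaging.capture("wrist"); c=imaging.capture("scene")
a=cv2.resize(w["frame"][110:290,220:410],(570,540),interpolation=cv2.INTER_CUBIC)[:400]; b=cv2.resize(c["frame"][175:265,340:510],(378,200),interpolation=cv2.INTER_CUBIC)
cv2.imwrite("pics/w8.png",np.vstack([a,cv2.copyMakeBorder(b,0,0,0,192,0)]))
q=r.sense(); p=q["tcp_pos"]; R=q["ee_rot"]; print(p,q["gripper_width"],np.degrees(np.arctan2(-R[0,0],-R[1,0])))
print("tag top pred",proj(w,[[.505,-.3315,.071]]))
for d in models.cut_out(w,"tag")[:2]:
    ys,xs=np.nonzero(d["region"]); print(round(d["confidence"],2),xs.min(),xs.max(),ys.min(),ys.max())
```

```text
[ 0.50556239 -0.32980593  0.14132968] 0.45889658609323897 5.627976401918097
tag top pred [[315.34339619 208.73071873]]
0.79 308 322 172 234
0.69 406 449 144 199
```

View pics/w8.png

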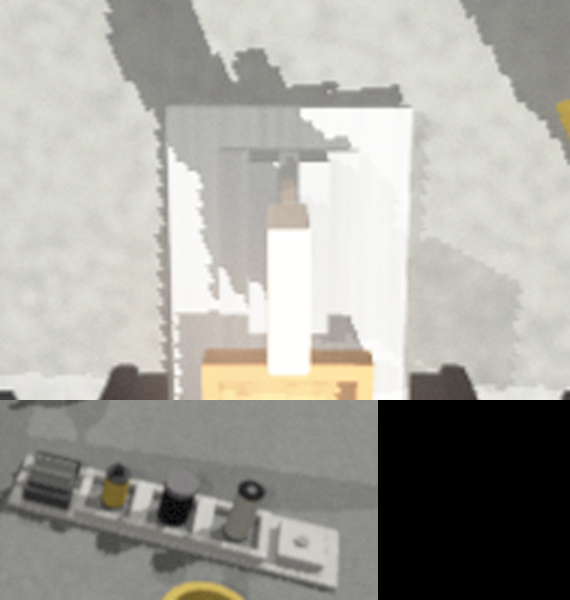

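All three films stand upright in order from the clip: cartridge, can, roll. The tag's top is at (316.5,210), aligned with the tool. Grasp it.

Call:
{"op": "apply_moves", "data": {
  "moves": [
    [[0.001,0.001,0.02],0],
    [[0,0,0.03],0],
    [[0,0,0.03],0],
    [[0,0,0.014],0],
    [[0,0,0.003],0]
  ]
}}

```text
time_s: 32.75
tcp_pos: [0.5023, -0.3302, 0.0409]
ee_rot: [[-0.099, -0.995, -0.006], [-0.995, 0.099, 0.003], [-0.002, 0.006, -1.0]]
wrist_force: [0.4, 0.2, 0.6]
gripper_width: 0.46
gripper_force: 0.0
```

Call:
{"op": "apply_moves", "data": {
  "moves": [
    [[0,0,0],0],
    [[0,0,0],0],
    [[0,0,0],0],
    [[0,0,0],0]
  ]
}}

```text
time_s: 33.08
tcp_pos: [0.5053, -0.3322, 0.0458]
ee_rot: [[-0.1, -0.995, 0.003], [-0.995, 0.1, -0.001], [0.001, -0.003, -1.0]]
wrist_force: [0.6, -0.2, 0.7]
gripper_width: 0.459
gripper_force: 0.0
```

Call:
{"op": "apply_moves", "data": {
  "moves": [
    [[0,0,0],0],
    [[0,0,0],0],
    [[0,0,0],0],
    [[0,0,0],0],
    [[0,0,0],0]
  ],
  "hand": 0.0
}}

```text
time_s: 33.5
tcp_pos: [0.5042, -0.332, 0.0442]
ee_rot: [[-0.1, -0.995, 0.0], [-0.995, 0.1, -0.0], [0.0, -0.0, -1.0]]
wrist_force: [0.6, -0.2, -0.2]
gripper_width: 0.164
gripper_force: 0.0
```

Call:
{"op": "apply_moves", "data": {
  "moves": [
    [[0,0,0],0],
    [[0,0,0],0],
    [[0,0,0],0],
    [[0,0,0],0],
    [[0,0,0],0]
  ]
}}

```text
time_s: 33.92
tcp_pos: [0.5043, -0.332, 0.0442]
ee_rot: [[-0.1, -0.995, 0.0], [-0.995, 0.1, -0.0], [0.0, -0.0, -1.0]]
wrist_force: [-0.1, -1.2, -0.9]
gripper_width: 0.114
gripper_force: 30.0
```

Call:
{"op": "apply_moves", "data": {
  "moves": [
    [[0,0,-0.01],0],
    [[0,0,-0.015],0],
    [[0,0,-0.02],0],
    [[0,0,-0.025],0],
    [[0,0,-0.02],0]
  ]
}}

```text
time_s: 34.33
tcp_pos: [0.504, -0.332, 0.1363]
ee_rot: [[-0.1, -0.995, -0.0], [-0.995, 0.1, -0.0], [0.0, 0.0, -1.0]]
wrist_force: [-0.3, -0.8, 0.5]
gripper_width: 0.111
gripper_force: 30.0
```

Call:
{"op": "apply_moves", "data": {
  "moves": [
    [[-0.0185,0.0043,0],0],
    [[-0.037,0.0043,0],0],
    [[-0.037,0.0043,0],0],
    [[-0.037,0.0043,0],0],
    [[-0.037,0.0043,0],0]
  ]
}}

```text
time_s: 34.75
tcp_pos: [0.4987, -0.1628, 0.1349]
ee_rot: [[-0.101, -0.995, -0.0], [-0.995, 0.101, -0.0], [0.0, 0.0, -1.0]]
wrist_force: [0.6, 0.4, -0.5]
gripper_width: 0.113
gripper_force: 30.0
```

Call:
{"op": "apply_moves", "data": {
  "moves": [
    [[-0.037,0.0043,0],0],
    [[-0.037,0.0043,0],0],
    [[-0.037,0.0043,0],0],
    [[-0.037,0.0043,0],0],
    [[-0.037,0.0043,0],0]
  ]
}}

```text
time_s: 35.17
tcp_pos: [0.4958, 0.0237, 0.135]
ee_rot: [[-0.1, -0.995, -0.0], [-0.995, 0.1, -0.0], [0.0, 0.0, -1.0]]
wrist_force: [1.3, 0.0, -0.6]
gripper_width: 0.113
gripper_force: 30.0
```

Call:
{"op": "apply_moves", "data": {
  "moves": [
    [[-0.037,0.0043,0],0],
    [[-0.037,0.0043,0],0],
    [[-0.0185,0,0],0],
    [[0,0,0],4.5],
    [[0,0,0],4.5]
  ]
}}

```text
time_s: 35.58
tcp_pos: [0.4969, 0.1164, 0.1348]
ee_rot: [[-0.255, -0.967, -0.0], [-0.967, 0.255, -0.0], [0.0, 0.0, -1.0]]
wrist_force: [-0.4, -0.8, -0.5]
gripper_width: 0.114
gripper_force: 30.0
```

Call:
{"op": "apply_moves", "data": {
  "moves": [
    [[0,0,0],0],
    [[0,0,0],0],
    [[0,0,0],0],
    [[0,0,0],0]
  ]
}}

```text
time_s: 35.92
tcp_pos: [0.4972, 0.1146, 0.1344]
ee_rot: [[-0.254, -0.967, 0.0], [-0.967, 0.254, 0.0], [-0.0, -0.0, -1.0]]
wrist_force: [0.5, -0.5, -0.4]
gripper_width: 0.114
gripper_force: 30.0
```

Run:
```python
from h import *
w=imaging.capture("wrist"); c=imaging.capture("scene")
a=cv2.resize(w["frame"][130:330,210:420],(504,480),interpolation=cv2.INTER_CUBIC); b=cv2.resize(c["frame"][140:260,310:410],(290,348),interpolation=cv2.INTER_CUBIC)
cv2.imwrite("pics/w9.png",np.hstack([a,cv2.copyMakeBorder(b,0,132,0,0,0)]))
q=r.sense(); p=q["tcp_pos"]; R=q["ee_rot"]; print(p,q["gripper_width"],np.degrees(np.arctan2(-R[0,0],-R[1,0])))
print("shift tool",(R.T@(np.array([.497,.1146,p[2]])-p)).round(4), R.T@[0,0,1])
print("clip mouth/floor pred",proj(w,[[.497,.1146,.031],[.497,.1146,.005]]), "c",proj(c,[[.497,.1146,.031],p+[0,0,-.0332]]))
```

```text
[0.49723684 0.11458006 0.13425976] 0.11143135539021985 14.737981477160982
shift tool [0.     0.0002 0.    ] [ 7.08782292e-05  7.39476546e-05 -9.99999995e-01]
clip mouth/floor pred [[315.80102769 197.92540894]
 [315.81198329 189.78127843]] c [[363.57476739 205.34986806]
 [366.09380692 183.05408549]]
```

View pics/w9.png

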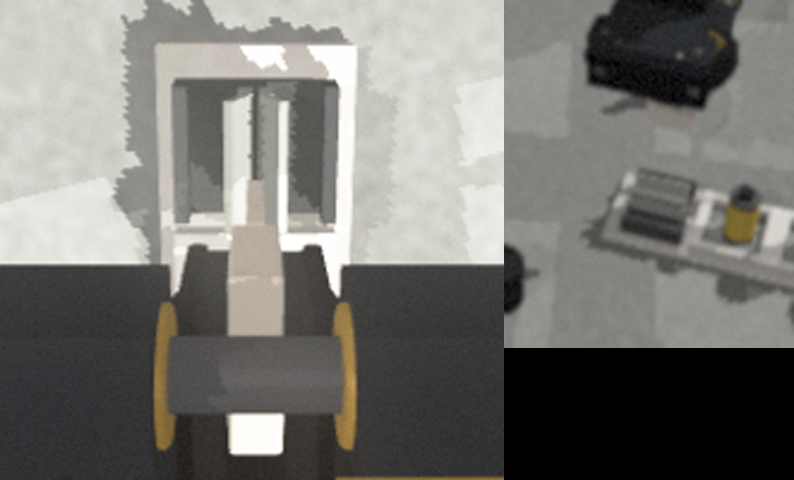

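The blade (x≈316) lines up with the jaw gap (x≈316.7) and the yaw matches. Inserting.

Call:
{"op": "apply_moves", "data": {
  "moves": [
    [[0,0,0.02],0],
    [[0,0,0.025],0],
    [[0,0,0.011],0],
    [[0,0,0],0],
    [[0,0,0],0]
  ]
}}

```text
time_s: 36.43
tcp_pos: [0.4973, 0.1146, 0.0779]
ee_rot: [[-0.254, -0.967, -0.001], [-0.967, 0.254, -0.001], [0.001, 0.001, -1.0]]
wrist_force: [0.1, 0.5, -0.2]
gripper_width: 0.111
gripper_force: 30.0
```

Call:
{"op": "apply_moves", "data": {
  "moves": [
    [[0,0,0],0],
    [[0,0,0],0],
    [[0,0,0],0]
  ]
}}

```text
time_s: 36.68
tcp_pos: [0.4979, 0.1153, 0.0792]
ee_rot: [[-0.254, -0.967, 0.002], [-0.967, 0.254, 0.001], [-0.001, -0.002, -1.0]]
wrist_force: [0.3, -0.2, -0.3]
gripper_width: 0.115
gripper_force: 30.0
```

Call:
{"op": "apply_moves", "data": {
  "moves": [
    [[0,0,0.003],0],
    [[0,0,0.003],0],
    [[0,0,0.003],0],
    [[0,0,0],0],
    [[0,0,0],0]
  ]
}}

```text
time_s: 37.1
tcp_pos: [0.4971, 0.1148, 0.0688]
ee_rot: [[-0.254, -0.967, -0.001], [-0.967, 0.254, -0.0], [0.001, 0.001, -1.0]]
wrist_force: [-0.2, -0.2, 0.3]
gripper_width: 0.111
gripper_force: 30.0
```

Call:
{"op": "apply_moves", "data": {
  "moves": [
    [[0,0,0.003],0],
    [[0,0,0.003],0],
    [[0,0,0],0],
    [[0,0,0],0]
  ]
}}

```text
time_s: 37.43
tcp_pos: [0.4971, 0.1149, 0.0629]
ee_rot: [[-0.254, -0.967, -0.001], [-0.967, 0.254, -0.0], [0.0, 0.0, -1.0]]
wrist_force: [0.3, 0.5, -0.4]
gripper_width: 0.111
gripper_force: 30.0
```

Call:
{"op": "apply_moves", "data": {
  "moves": [
    [[0,0,0.002],0],
    [[0,0,0.002],0],
    [[0,0,0],0],
    [[0,0,0],0]
  ]
}}

```text
time_s: 37.77
tcp_pos: [0.4972, 0.1149, 0.059]
ee_rot: [[-0.255, -0.967, -0.0], [-0.967, 0.255, -0.0], [0.0, 0.0, -1.0]]
wrist_force: [-0.2, 0.1, -0.4]
gripper_width: 0.111
gripper_force: 30.0
```

Call:
{"op": "apply_moves", "data": {
  "moves": [
    [[0,0,0.002],0],
    [[0,0,0.002],0],
    [[0,0,0],0],
    [[0,0,0],0]
  ]
}}

```text
time_s: 38.1
tcp_pos: [0.4977, 0.1152, 0.0554]
ee_rot: [[-0.254, -0.967, 0.001], [-0.967, 0.254, 0.001], [-0.001, -0.001, -1.0]]
wrist_force: [-0.1, -0.3, 3.7]
gripper_width: 0.109
gripper_force: 30.0
```

Call:
{"op": "apply_moves", "data": {
  "moves": [
    [[0,0,0.002],0],
    [[0,0,0.002],0],
    [[0,0,0],0],
    [[0,0,0],0]
  ]
}}

```text
time_s: 38.43
tcp_pos: [0.497, 0.115, 0.0506]
ee_rot: [[-0.255, -0.967, -0.001], [-0.967, 0.255, -0.0], [0.0, 0.001, -1.0]]
wrist_force: [0.4, 0.6, -0.7]
gripper_width: 0.113
gripper_force: 30.0
```

Call:
{"op": "apply_moves", "data": {
  "moves": [
    [[0,0,0.002],0],
    [[0,0,0.002],0],
    [[0,0,0],0],
    [[0,0,0],0]
  ]
}}

```text
time_s: 38.77
tcp_pos: [0.4969, 0.1149, 0.0467]
ee_rot: [[-0.255, -0.967, -0.001], [-0.967, 0.255, -0.0], [0.0, 0.001, -1.0]]
wrist_force: [1.2, 0.7, -2.6]
gripper_width: 0.111
gripper_force: 30.0
```

Call:
{"op": "apply_moves", "data": {
  "moves": [
    [[0,0,0.002],0],
    [[0,0,0.001],0],
    [[0,0,0],0],
    [[0,0,0],0]
  ]
}}

```text
time_s: 39.1
tcp_pos: [0.4973, 0.1149, 0.0441]
ee_rot: [[-0.254, -0.967, -0.0], [-0.967, 0.254, -0.0], [0.0, 0.0, -1.0]]
wrist_force: [0.3, -0.6, -0.5]
gripper_width: 0.112
gripper_force: 30.0
```

Call:
{"op": "apply_moves", "data": {
  "moves": [
    [[0,0,0.001],0],
    [[0,0,0.001],0],
    [[0,0,0],0],
    [[0,0,0],0]
  ]
}}

```text
time_s: 39.43
tcp_pos: [0.4974, 0.1149, 0.0439]
ee_rot: [[-0.254, -0.967, 0.001], [-0.967, 0.254, -0.0], [0.0, -0.001, -1.0]]
wrist_force: [-3.7, -0.8, 12.4]
gripper_width: 0.115
gripper_force: 30.0
```

Call:
{"op": "apply_moves", "data": {
  "moves": [
    [[0,0,0.001],0],
    [[0,0,0],0],
    [[0,0,0],0],
    [[0,0,0],0]
  ]
}}

```text
time_s: 39.77
tcp_pos: [0.4975, 0.1149, 0.0438]
ee_rot: [[-0.253, -0.967, 0.001], [-0.967, 0.253, -0.0], [0.0, -0.001, -1.0]]
wrist_force: [-6.2, -0.0, 18.8]
gripper_width: 0.116
gripper_force: 30.0
```

Run:
```python
from h import *
c=imaging.capture("scene"); w=imaging.capture("wrist"); q=r.sense(); print(q["tcp_pos"],q["wrist_force"])
a=cv2.resize(w["frame"][130:330,210:420],(420,400),interpolation=cv2.INTER_CUBIC); b=cv2.resize(c["frame"][150:270,320:440],(380,380),interpolation=cv2.INTER_CUBIC)
cv2.imwrite("pics/w10.png",np.hstack([a,cv2.copyMakeBorder(b,0,20,0,0,0)]))
```

```text
[0.49750629 0.11493525 0.0438151 ] [-4.75912088 -0.44661607 17.79649256]
```

The tag stopped at floor height (lower edge ≈ 0.011) with the force rising sharply, so it is seated. Relax, release and lift.

Call:
{"op": "apply_moves", "data": {
  "moves": [
    [[0,0,-0.001],0],
    [[0,0,-0.0005],0],
    [[0,0,0],0]
  ]
}}

```text
time_s: 40.12
tcp_pos: [0.4974, 0.1149, 0.044]
ee_rot: [[-0.254, -0.967, 0.001], [-0.967, 0.254, -0.0], [-0.0, -0.001, -1.0]]
wrist_force: [-2.2, -0.3, 9.8]
gripper_width: 0.11
gripper_force: 30.0
```

Call:
{"op": "apply_moves", "data": {
  "moves": [
    [[0,0,0],0],
    [[0,0,0],0],
    [[0,0,0],0],
    [[0,0,0],0],
    [[0,0,0],0]
  ],
  "hand": 0.05
}}

```text
time_s: 40.53
tcp_pos: [0.4971, 0.1149, 0.0424]
ee_rot: [[-0.254, -0.967, -0.001], [-0.967, 0.254, -0.0], [0.0, 0.0, -1.0]]
wrist_force: [-0.7, -0.4, -0.1]
gripper_width: 0.409
gripper_force: 0.0
```

Call:
{"op": "apply_moves", "data": {
  "moves": [
    [[0,0,0],0],
    [[0,0,-0.005],0],
    [[0,0,-0.02],0],
    [[0,0,-0.035],0],
    [[0,0,-0.035],0]
  ]
}}

```text
time_s: 40.95
tcp_pos: [0.4964, 0.1144, 0.1381]
ee_rot: [[-0.254, -0.967, -0.003], [-0.967, 0.254, -0.002], [0.003, 0.002, -1.0]]
wrist_force: [1.6, 0.5, 0.8]
gripper_width: 0.57
gripper_force: 0.0
```

Call:
{"op": "apply_moves", "data": {
  "moves": [
    [[0,0,-0.03],0],
    [[0,0,-0.03],0],
    [[0.035,0,0],0],
    [[0.035,0,0],0],
    [[0.035,0,0],0]
  ]
}}

```text
time_s: 41.37
tcp_pos: [0.4702, 0.0128, 0.1986]
ee_rot: [[-0.253, -0.968, 0.002], [-0.968, 0.253, 0.001], [-0.001, -0.001, -1.0]]
wrist_force: [0.1, -0.9, -0.1]
gripper_width: 0.577
gripper_force: 0.0
```

Call:
{"op": "apply_moves", "data": {
  "moves": [
    [[0.035,0,0],0],
    [[0.035,0,0],0],
    [[0,0,0],0],
    [[0,0,0],0],
    [[0,0,0],0]
  ]
}}

```text
time_s: 41.78
tcp_pos: [0.4529, -0.0544, 0.198]
ee_rot: [[-0.255, -0.967, 0.001], [-0.967, 0.255, 0.0], [-0.0, -0.001, -1.0]]
wrist_force: [0.4, 0.5, -0.0]
gripper_width: 0.577
gripper_force: 0.0
```

Run:
```python
from h import *
c=imaging.capture("scene"); s=imaging.capture("side")
b=cv2.resize(c["frame"][160:270,330:510],(720,440),interpolation=cv2.INTER_CUBIC)
cv2.imwrite("pics/w11.png",b)
print([(a.round(1),k) for a,k in best(c,"tag",3)],proj(c,[[.497,.1146,.011],[.497,.1146,.071]]))
for d in models.cut_out(c,"tag")[:3]:
    ys,xs=np.nonzero(d["region"]); print(round(d["confidence"],2),xs.min(),xs.max(),ys.min(),ys.max())
```

```text
[(array([181.5, 184. ]), 0.82), (array([361.2, 209. ]), 0.5)] [[362.90733328 211.24268469]
 [364.97998949 192.92349975]]
0.74 169 188 162 182
```

View pics/w11.png

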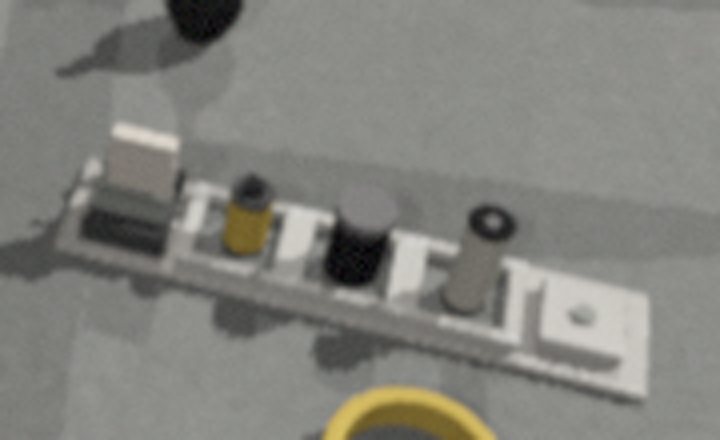

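The tag sits straight and fully down in the clip: its top is at about (366,193), against (365,193) predicted for seated. All three films stand in the right order.

```bash
python3 -c "
from station import r; print(r.finish_job())"
```

```text
the job is handed in; nothing more can be done
None
```

The job is handed in: the roll, can and cartridge stand upright in reverse order in the tray pockets, and the white order tag is pressed home in the clip and let go, at about 42 s on the robot's clock (limit 112 s).

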